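# Refit the cooling fans in a display counter's fan tray

## Task

Put every loose fan from the counter into a bay of the fan tray, lying flat on the bay floor (any bay, one fan each). Then swing the hinged retaining frame down over the fans until its bar rests in the catches, and only then use the T-handle key to turn both recessed locks clockwise all the way to their stops. Finally stand the key back in its red stand and let go; do not push the other things on the counter about.

Things in the scene. Friction and masses are not known exactly. Their poses are not given: they have to be found in the camera images.
- tray: Fan tray of sheet aluminium, fixed to the counter, 175 x 330 mm. Origin on the counter under the centre of the middle bay; z up, x towards the hinge (far) side, y along the row of three bays. Floor 4 mm thick; bays 70 x 70 mm inside, 74 mm apart, parted by 4 mm walls whose tops are 14 mm above the counter. Two black catch forks (seat 45 mm, horns 53 mm above the counter) stand at x = -60, y = +-55 mm; hinge posts 56 mm high at x = 78, y = +-116 mm.
- bay0 (a point): Centre of the right-hand bay's floor (y = -74 mm in the tray frame), 4 mm above the counter; axes as the tray.
- bay1 (a point): Centre of the middle bay's floor (y = 0 mm in the tray frame), 4 mm above the counter; axes as the tray.
- bay2 (a point): Centre of the left-hand bay's floor (y = 74 mm in the tray frame), 4 mm above the counter; axes as the tray.
- hinge (a point): Middle of the retaining frame's hinge line, which runs along the tray's y, 50 mm above the counter at x = 78 mm in the tray frame.
- frame (a joint): Retaining frame's angle (rad): 0 = down flat, bar resting in the catches; grows as it opens upward and back (pi/2 = standing upright), at most 2.0. A stiff hinge: it stays where it is left and needs about 2 to 4 N at the bar to move either way.
- frame_bar (a point): Middle of the frame's free bar: a 10 mm round steel bar, 234 mm long along the tray's y, with a red sleeve at its middle, 138 mm from the hinge line. Three flat struts, 12 mm wide and 4 mm thick, run from the hinge to it over the bay centres. When closed it lies at x = -60 mm in the tray frame, 50 mm above the counter; standing open it reaches up to 195 mm above the counter.
- lock_left (a joint): Turn of the left lock (rad): 0 open to 1.3 at its locked stop; grows CLOCKWISE seen from above; stays where left, takes about 0.2 N m. Its red wing turns with it and lies over the frame's bar end when locked (the wing is thin and cannot be pushed: it gives way).
- lock_right (a joint): Turn of the right lock (rad): 0 open to 1.3 at its locked stop; grows CLOCKWISE seen from above; stays where left, takes about 0.2 N m. Its red wing turns with it and lies over the frame's bar end when locked (the wing is thin and cannot be pushed: it gives way).
- lock_left_socket (a point): Centre of the left lock's socket mouth, 26 mm above the counter at x = -60, y = 142 mm in the tray frame: a square hole 14.6 mm across and 18 mm deep (bottom 8 mm above the counter) in a brass disc, sunk 19 mm below the top of a grey 50 mm square boss 45 mm high with a 36 mm bore. Its x and y axes are square to the socket's faces and turn with the lock.
- lock_right_socket (a point): Centre of the right lock's socket mouth, 26 mm above the counter at x = -60, y = -142 mm in the tray frame: a square hole 14.6 mm across and 18 mm deep (bottom 8 mm above the counter) in a brass disc, sunk 19 mm below the top of a grey 50 mm square boss 45 mm high with a 36 mm bore. Its x and y axes are square to the socket's faces and turn with the lock.
- stand: Red block 80 x 80 x 55 mm, fixed; origin under its centre.
- stand_hole (a point): Mouth of the stand's round upright hole (23 mm wide, 50 mm deep) at the centre of its top, 55 mm above the counter.
- key: Steel T-handle key standing in the stand, 116 mm tall, 140 g. Origin at the lower tip, z up along the shank, x along the handle bar. 12 mm square bit with faces along x and y, tapered over its lowest 8 mm, from z = 0 to 45 mm; black collar 32 mm across at z = 45 to 53 mm, which rests on the stand's top (tip then 10 mm above the counter); 13 mm round shank to z = 100 mm; handle bar on top. In a socket it bottoms on the socket floor.
- key_handle (a point): Centre of the key's blue handle bar, 90 x 16 x 16 mm (long side along the key's x), 108 mm above the key's tip.
- fan0: Black square cooling fan with grey hub, 60 x 60 x 38 mm, 130 g, loose (may be absent). Origin at the centre of its underside, z up; x and y square to its sides.
- fan1: Black square cooling fan with grey hub, 60 x 60 x 38 mm, 130 g, loose (may be absent). Origin at the centre of its underside, z up; x and y square to its sides.
- fan2: Black square cooling fan with grey hub, 60 x 60 x 38 mm, 130 g, loose (may be absent). Origin at the centre of its underside, z up; x and y square to its sides.
- pliers: Pliers, red and black handles, 140 mm long, lying; a bystander.
- carton: Small cardboard carton 70 x 50 x 85 mm; a bystander.
- tape: Yellow tape roll, 90 mm across, 20 mm high; a bystander.
- screwdriver: Screwdriver lying beyond the tray; a bystander.
- clip_bowl: Steel bowl 80 mm across, 40 mm high; a bystander.
- spray: Blue spray can 54 mm across, 150 mm high; a bystander.
Mind the look-alikes: they are no part of the job. What is shaped like the key but green is not meant.

How it is judged:
By the outcome, as a careful person would: the job done as asked, in the order asked, and still so for the second after the job is handed in, with the robot touching nothing.
Of fan0, fan1, fan2 only 2 to 3 are there at a start; the rules pass over those that are not, and their reading is None.
At some moment in a run one of fan0, fan1, fan2 may be knocked a few centimetres aside while the robot is not near it.
It also fails if it takes over 208 s, if anything falls off the work surface, if the arm or the gripper's body presses on something with over 40 N, if the wrist force passes 120 N, or if a joint passes its speed limit or range.

## Robot

A 6-joint arm with a two-finger parallel gripper is mounted at the origin on the work surface. World frame = base frame: x ahead of the robot, y to its left, z up, the work surface at z = 0. Lengths are in m, angles in rad, forces in N, time in s.
With the tool pointing down it reaches from about 0.2 to 0.875 m from the base axis. Payload 3.4 kg.
Tool frame: the origin (TCP) lies on the centre line of the jaws, within the pads' length; the fingertips stand 22 mm ahead of it and the grasp point (between the pads) lies 3 mm ahead of it; z points along the fingers, y is the line along which they close (so a half turn about z gives the same grasp; the last joint's range is limited). The gripper opens to 94 mm and grips with 3 to 60 N. Pads are 16 mm wide; open, the fingers measure 119 mm over their backs; the gripper's body (75 mm by 177 mm) begins 78 mm behind the grasp point.
Start: joints at [1.043, 0.276, 1.505, -0, 1.361, -0.121], TCP at [0.228, 0.528, 0.227] pointing down, gripper open.
Joint ranges: [-2.89, 2.89], [-0.75, 2.08], [0.22, 2.7], [-1.18, 4.32], [0.11, 2.71], [-2.7, 2.7]. Speed limits (rad/s): [2.57, 2.57, 3.14, 3.14, 3.14, 3.14].

## Interface

Orientations are given as a rotation vector (axis times angle).
In Python, from workcell import r, snapshot, models gives the robot as it stands.
- The arm moves only by the tool move_arm, never from a script. Its arguments are lists of equal length, an entry for each row: "dr": the turn, a rotation vector about the tool's x, y, z in rad, a list of three; "linear": the shift along the tool's x, y, z in cm, a list of three; "fingers": the gripper command: -1 is fully open, 1 is shut, values between are in proportion. In form: {"dr": [[wx, wy, wz], ...], "linear": [[x, y, z], ...], "fingers": [fingers, ...]}. A call has 1 to 8 rows; each row shifts and turns the commanded pose from where the row before left it, along the tool's axes as they then stand; what a row does not reach is not made up. A row lasts 1/10 s, in which the tool goes at most 50 mm and 8.59 degrees, less where a joint would pass 70% of its speed; a pose out of reach is approached as far as the arm can. A call with a gripper value outside its range is refused whole. The fingers move at their own pace and stop on an object; "force" is the grip in N (left out, the last holds). Time passes only in rows, so rows that do not move let the fingers close. It gives the time, the measured TCP pose, the force, the opening and the grip force at its end, in the units of the state.
- r.get_state(): the state, without advancing time (a new reading comes with each control period).
- snapshot(name): name is "scene" or "top" or "wrist"; returns a dict with "image" (420x560x3 uint8, red, green, blue), "fov_y" (degrees; the focal length in pixels is half the picture's height over the tangent of half this angle, whatever the lens; pixels are square), "cx", "cy" (the principal point, pixels), "rvec" (rotation vector, rad) and "tvec" (3), from world to camera coordinates, as OpenCV has them. Camera axes: x right, y down, z forward; pixel columns grow to the right and rows downward; lengths in m; the calibration is good to about 2 mm. A picture is of the moment at which its call begins. There is no depth.
- r.close_job(): hands the job in; it is judged then, once.
Trained networks look in the newest picture that a camera, given by its name, has taken for a name from the list of things; names that differ only in an ending like _2 or _b are one class to them, and where a whole thing is asked for, a point or a joint stands for the part that bears it (a point fixed in the world has none). Each returns a list of dicts, best first, with "p" (0 to 1); they miss things now and then, are a little off and sometimes report something else, mostly with a low value. They report only what shows in the picture. A call takes as long as a camera call. They do not tell look-alikes from the thing itself.
- models.outline_of(camera, label): "region" (420x560 bool, what is visible of it).
- models.pinpoint(camera, label): "location" ([x, y, z] in m, in world coordinates, good to about 4 mm: a listed point, or the origin of a listed thing).
The state is a dict: "clock": time; "q": joint angles; "joint_vel": joint speeds; "effort": joint torques, N m; "ee_pos": TCP position; "tool_rot": TCP orientation; "contact_force": force on the tool from outside, world axes, zero at the start; "moment": the same for the moment, N m; "grip_width": finger opening in m; "grip_force": force on a finger pad.
Only numpy, scipy, OpenCV 4.12 (cv2) and the standard library are available. Lean on these libraries where they do the work, as an engineer would, in place of code of your own. Each camera call takes 0.05 s, during which the arm holds its last target. There are 200 camera calls.

## Working session

There is one attempt and no reset: what is moved stays moved. The work goes in short steps, Python scripts to look and compute and a tool call to move; the robot and the scene stay as the last step left them, time stands still between calls to the robot, and variables do not carry over. Pictures are saved under pics/ and viewed, at most 14 in all, crops included, and the job is handed in when it is done.

Besides the shell and the picture viewer there is one more tool, called as a command line: name --argument value ..., lists and objects as JSON in quotes. move_arm: Moves the arm, as the interface text tells. Its arguments: {"type":"object","properties":{"dr":{"type":"array","items":{"type":"array","items":{"type":"number"}}},"linear":{"type":"array","items":{"type":"array","items":{"type":"number"}}},"fingers":{"type":"array","items":{"type":"number"}},"force":{"type":"number"}},"required":["dr","linear","fingers"]}

```bash
ls; mkdir -p pics; cat > h.py <<'E'
import numpy as np, cv2
from scipy.spatial.transform import Rotation as R
from workcell import r, snapshot, models
def save(s,n): cv2.imwrite(f'pics/{n}.png', s['image'][:,:,::-1])
def cam(s):
    f=s['image'].shape[0]/2/np.tan(np.radians(s['fov_y'])/2)
    K=np.array([[f,0,s['cx']],[0,f,s['cy']],[0,0,1]]); return K,R.from_rotvec(np.ravel(s['rvec'])).as_matrix(),np.ravel(s['tvec'])
def px(s,P):
    K,Rm,t=cam(s); p=(K@(Rm@np.atleast_2d(P).T+t[:,None])).T; return p[:,:2]/p[:,2:]
def ray(s,uv,z):
    K,Rm,t=cam(s); uv=np.atleast_2d(uv); d=(Rm.T@np.linalg.inv(K)@np.c_[uv,np.ones(len(uv))].T).T; c=-Rm.T@t
    return c+d*((z-c[2])/d[:,2:])
def st():
    s=r.get_state(); print('t',round(s['clock'],2),'pos',np.round(s['ee_pos'],4),'rot',np.round(s['tool_rot'],3),'F',np.round(s['contact_force'],1),'w',round(s['grip_width'],4),'q',np.round(s['q'],2)); return s
E
python3 - <<'E'
from h import *
st()
for c in ['scene','top']:
    s=snapshot(c); save(s,c+'0')
    print(c,'cam at',np.round(-cam(s)[1].T@cam(s)[2],3))
    for l in ['tray','bay0','bay1','bay2','hinge','frame_bar','lock_left_socket','lock_right_socket','stand','stand_hole','key','key_handle','fan0','pliers','carton','tape','screwdriver','clip_bowl','spray']:
        d=models.pinpoint(c,l)
        print(l,[(np.round(x['location'],3).tolist(),round(x['p'],2)) for x in d])
E
```

```text
pics
t 0.0 pos [0.2273 0.5276 0.2266] rot [-6.350e-01 -3.076e+00  3.000e-03] F [0.8 0.5 0.2] w 0.094 q [ 1.04  0.28  1.51 -0.    1.36 -0.12]
scene cam at [1.299 0.728 0.909]
tray [([0.55, 0.03, 0.0], 0.59)]
bay0 [([0.548, 0.035, 0.003], 0.94), ([0.546, -0.04, 0.003], 0.92), ([0.551, 0.112, 0.006], 0.92)]
bay1 [([0.548, 0.035, 0.003], 0.94), ([0.546, -0.04, 0.003], 0.92), ([0.551, 0.112, 0.006], 0.92)]
bay2 [([0.548, 0.035, 0.003], 0.94), ([0.546, -0.04, 0.003], 0.92), ([0.551, 0.112, 0.006], 0.92)]
hinge [([0.628, 0.031, 0.054], 0.67)]
frame_bar [([0.669, 0.023, 0.183], 0.56)]
lock_left_socket [([0.495, 0.175, 0.022], 0.63), ([0.548, 0.035, 0.003], 0.34)]
lock_right_socket [([0.482, -0.109, 0.03], 0.4)]
stand [([0.411, 0.338, -0.004], 0.58)]
stand_hole [([0.414, 0.338, 0.056], 0.57)]
key [([0.642, 0.437, -0.001], 0.95), ([0.285, 0.328, -0.0], 0.79), ([0.414, 0.334, 0.011], 0.56)]
key_handle [([0.645, 0.437, 0.106], 0.79), ([0.408, 0.335, 0.119], 0.72), ([0.283, 0.333, 0.107], 0.61)]
fan0 [([0.559, -0.327, -0.006], 0.75), ([0.563, 0.335, -0.003], 0.59)]
pliers [([0.358, 0.13, 0.001], 
[... 993 characters left out ...]
6, 0.004], 0.66)]
stand_hole [([0.406, 0.338, 0.056], 0.62)]
key [([0.644, 0.435, -0.003], 0.61), ([0.278, 0.331, 0.002], 0.51), ([0.411, 0.339, 0.008], 0.5)]
key_handle [([0.647, 0.436, 0.113], 0.78), ([0.279, 0.333, 0.105], 0.71), ([0.412, 0.338, 0.115], 0.54), ([0.354, 0.131, -0.001], 0.3)]
fan0 [([0.561, 0.338, -0.001], 0.79), ([0.559, -0.323, -0.002], 0.56)]
pliers [([0.356, 0.132, -0.002], 0.8)]
carton [([0.477, 0.469, -0.002], 0.67)]
tape [([0.36, -0.119, -0.001], 0.65), ([0.481, -0.109, 0.026], 0.28), ([0.412, 0.345, 0.004], 0.22)]
screwdriver [([0.755, -0.17, 0.0], 0.65), ([0.475, 0.469, -0.001], 0.61)]
clip_bowl [([0.766, 0.195, 0.002], 0.86)]
spray [([0.492, -0.475, 0.003], 0.69)]
```

```bash
python3 -c "
import cv2,numpy as np
a=cv2.imread('pics/scene0.png');b=cv2.imread('pics/top0.png');print(a.shape,b.shape)"
```

```text
(420, 560, 3) (420, 560, 3)
```

View pics/top0.png

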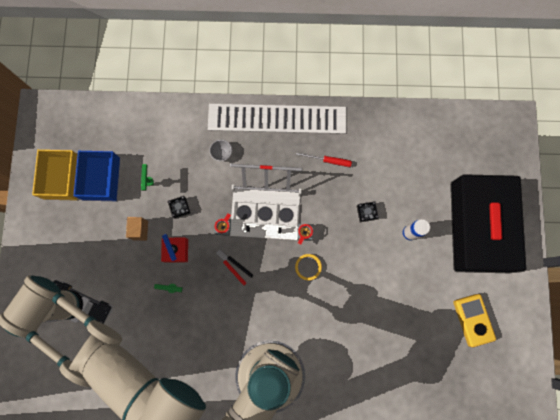

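View pics/scene0.png

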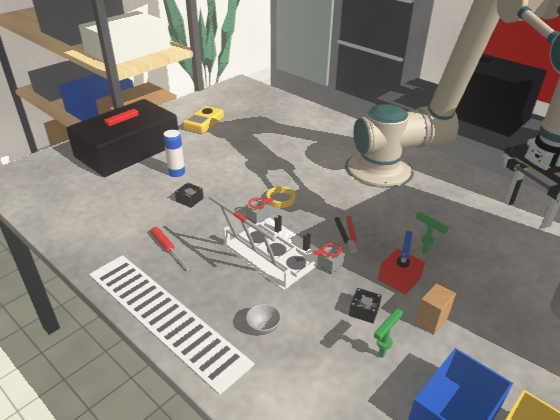

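The top view shows two black fans at about (178,207) and (368,211). The tray is at (265,212) with its frame open and leaning back. The red stand with the blue key is at (174,249), and there are green look-alikes at (147,178) and (168,288). The scene view confirms this: three empty bays, with the loose fans at (366,304) and (188,194).

```bash
cat >> h.py <<'E'
def tool():
    s=r.get_state(); return np.array(s['ee_pos']),R.from_rotvec(s['tool_rot'])
def go(x,y,z,phi):
    """tool-down target; phi = world angle (deg) of tool y axis; prints rotation about tool z & shift (cm) in start axes and in turned axes"""
    p,Rt=tool(); f=np.radians(phi)
    Y=np.array([np.cos(f),np.sin(f),0]);Z=np.array([0,0,-1.]);T=R.from_matrix(np.c_[np.cross(Y,Z),Y,Z])
    d=np.array([x,y,z])-p; rv=(Rt.inv()*T).as_rotvec()
    print('rotvec',np.round(rv,3),'shift before-turn axes',np.round(Rt.inv().apply(d)*100,2),'after-turn axes',np.round(T.inv().apply(d)*100,2))
E
python3 - <<'E'
from h import *
p,Rt=tool(); s=snapshot('wrist'); save(s,'w0')
K,Rm,t=cam(s); c=-Rm.T@t
print('fov',s['fov_y'],'cam in tool',np.round(Rt.inv().apply(c-p),4),'cam axes in tool\n',np.round((Rt.inv().as_matrix()@Rm.T),3))
go(0.561,0.337,0.25,90); go(.5,.337,.25,90)
for c in ['top','scene']:
    s=snapshot(c)
    for d in models.outline_of(c,'fan0'):
        m=d['region'].astype(np.uint8); ys,xs=np.nonzero(m); print(c,d['p'],m.sum(),xs.mean(),ys.mean(), cv2.minAreaRect(np.c_[xs,ys].astype(np.float32)))
E
```

```text
fov 71.88458795086451 cam in tool [ 0.0781  0.0008 -0.1584] cam axes in tool
 [[-0.001 -0.964 -0.267]
 [ 1.    -0.001 -0.   ]
 [-0.    -0.267  0.964]]
rotvec [ 0.     0.    -0.407] shift before-turn axes [-38.19  -4.36  -2.25] after-turn axes [-33.35 -19.11  -2.25]
rotvec [ 0.     0.    -0.407] shift before-turn axes [-32.59  -6.77  -2.25] after-turn axes [-27.25 -19.11  -2.25]
top 0.9 369 366.52574525745257 211.65311653116532 ((366.4076843261719, 211.7615509033203), (18.977313995361328, 20.71380043029785), 82.87498474121094)
top 0.67 376 178.31117021276594 207.01861702127658 ((178.24998474121094, 206.75), (20.55480194091797, 18.973663330078125), 71.56504821777344)
top 0.5 207 307.7632850241546 265.9033816425121 ((308.10003662109375, 266.8000183105469), (25.043960571289062, 25.491174697875977), 26.56505012512207)
scene 0.72 288 163.30902777777777 240.13541666666666 ((168.75, 245.25001525878906), (48.08325958251953, 9.192387580871582), 45.0)
scene 0.71 1246 400.75040128410916 272.5770465489567 ((400.6966552734375, 270.1854248046875), (41.02191925048828, 39.21992492675781), 32.00538635253906)
scene 0.64 765 364.65359477124184 305.19738562091504 ((364.2569274902344, 304.9770812988281), (27.298051834106445, 29.692617416381836), 16.699243545532227)
scene 0.59 515 188.78252427184466 194.68543689320387 ((188.8965606689453, 194.7586212158203), (28.597082138061523, 22.654830932617188), 21.801406860351562)
```

move_arm --dr '[[0, 0, -0.136], [0, 0, -0.136], [0, 0, -0.135], [0, 0, 0]]' --linear '[[0, 0, 0], [0, 0, 0], [0, 0, 0], [-3.0, -2.0, -0.2]]' --fingers '[-1, -1, -1, -1]'

```text
clock: 2.65
ee_pos: [0.2553, 0.5095, 0.2292]
tool_rot: [0.01, -3.14, -0.002]
contact_force: [0.9, -0.9, -0.3]
grip_width: 0.094
grip_force: 0.0
```

move_arm --dr '[[0, 0, 0], [0, 0, 0], [0, 0, 0], [0, 0, 0], [0, 0, 0], [0, 0, 0], [0, 0, 0], [0, 0, 0]]' --linear '[[-3.8, -2.5, -0.3], [-3.8, -2.5, -0.3], [-3.8, -2.5, -0.3], [-3.8, -2.5, -0.3], [-3.8, -2.5, -0.3], [-3.8, -2.5, -0.3], [-3.0, -2.0, -0.2], [0, 0, 0]]' --fingers '[-1, -1, -1, -1, -1, -1, -1, -1]'

```text
clock: 3.45
ee_pos: [0.5198, 0.3353, 0.2492]
tool_rot: [0.007, 3.139, -0.002]
contact_force: [0.1, -0.2, -0.3]
grip_width: 0.0938
grip_force: 0.0
```

```bash
python3 - <<'E'
from h import *
st()
s=snapshot('wrist'); save(s,'w1')
for l in ['fan0','key_handle','stand','stand_hole','lock_left_socket','bay0','carton']:
    d=models.pinpoint('wrist',l)
    print(l,[(np.round(x['location'],3).tolist(),round(x['p'],2)) for x in d])
for l in ['fan0','key']:
  for d in models.outline_of('wrist',l):
    m=d['region'].astype(np.uint8); ys,xs=np.nonzero(m)
    P=ray(s,np.c_[xs,ys],0.038 if l=='fan0' else .126)[:,:2].astype(np.float32); b=cv2.minAreaRect(P*1000); print(l,round(d['p'],2),m.sum(),np.round([xs.mean(),ys.mean()]),np.round(P.mean(0),3),b)
E
```

```text
t 3.45 pos [0.5198 0.3353 0.2492] rot [ 7.000e-03  3.139e+00 -2.000e-03] F [ 0.1 -0.2 -0.3] w 0.0938 q [ 0.46  0.33  1.37 -0.    1.44 -1.1 ]
fan0 [([0.558, 0.333, 0.0], 0.93)]
key_handle [([0.645, 0.438, 0.108], 0.68), ([0.41, 0.337, 0.121], 0.66)]
stand [([0.41, 0.338, -0.001], 0.86)]
stand_hole []
lock_left_socket [([0.494, 0.175, 0.028], 0.74)]
bay0 [([0.542, -0.041, 0.005], 0.95), ([0.548, 0.035, 0.002], 0.67), ([0.548, 0.108, 0.008], 0.56), ([0.56, 0.331, 0.001], 0.43)]
carton [([0.473, 0.466, -0.001], 0.64)]
fan0 0.57 2252 [275. 218.] [0.557 0.334] ((557.1503295898438, 333.4491271972656), (69.23682403564453, 62.178096771240234), 20.01572608947754)
key 0.88 2052 [276.  91.] [0.409 0.337] ((411.56085205078125, 335.05657958984375), (89.44168853759766, 25.768592834472656), 27.797801971435547)
key 0.74 768 [354. 291.] [0.613 0.421] ((613.337890625, 419.5816955566406), (72.45416259765625, 18.765522003173828), 26.511703491210938)
key 0.53 20501 [ 81. 207.] [0.518 0.139] ((530.1919555664062, 142.22642517089844), (200.968994140625, 149.436767578125), 87.63467407226562)
key 0.45 3573 [277.  98.] [0.415 0.337] ((415.78717041015625, 337.8470764160156), (64.63591003417969, 64.25179290771484), 2.214303970336914)
```

View pics/w1.png

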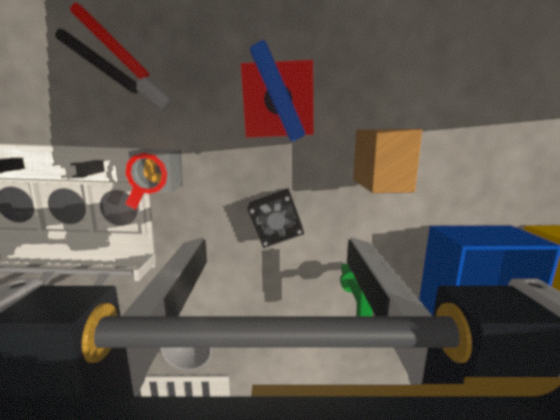

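The wrist view shows fan A with its top face centred at about (275,218), rotated about 20°. The key's blue bar runs from (260,45) to (297,135), and the left lock is at (148,172).

```bash
python3 - <<'E'
from h import *
go(.558,.333,.036,110)
s=snapshot('wrist')
im=s['image'][170:265,230:320]; cv2.imwrite('pics/crop1.png',cv2.resize(im[:,:,::-1],None,fx=6,fy=6,interpolation=cv2.INTER_CUBIC))
print(px(s,[[.558,.333,.038]]))
E
```

```text
rotvec [ 0.     0.    -0.348] shift before-turn axes [-4.31 -0.59 21.37] after-turn axes [-3.86 -2.02 21.37]
[[271.38316551 223.04820982]]
```

View pics/crop1.png

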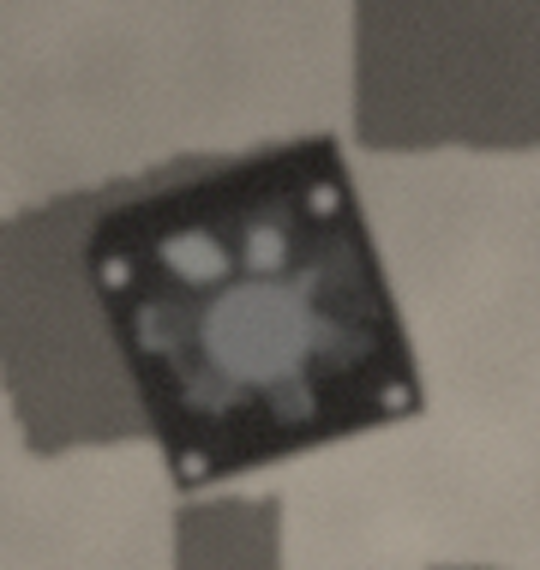

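move_arm --dr '[[0, 0, -0.116], [0, 0, -0.116], [0, 0, -0.116], [0, 0, 0], [0, 0, 0], [0, 0, 0], [0, 0, 0], [0, 0, 0]]' --linear '[[0, 0, 0], [0, 0, 0], [0, 0, 0], [-4.2, -1.9, 1.4], [0, 0, 4.5], [0, 0, 4.5], [0, 0, 4.5], [0, 0, 0]]' --fingers '[-1, -1, -1, -1, -1, -1, -1, -1]'

```text
clock: 4.8
ee_pos: [0.5569, 0.3326, 0.0941]
tool_rot: [0.542, -3.081, 0.005]
contact_force: [-1.4, -0.2, -0.8]
grip_width: 0.094
grip_force: 0.0
```

```bash
python3 - <<'E'
from h import *
st(); go(.561,.335,.036,110)
s=snapshot('wrist')
for l in ['fan0','bay0']:
    d=models.pinpoint('wrist',l)
    print(l,[(np.round(x['location'],3).tolist(),round(x['p'],2)) for x in d])
E
```

```text
t 4.8 pos [0.5569 0.3326 0.0941] rot [ 0.542 -3.081  0.005] F [-1.4 -0.2 -0.8] w 0.094 q [ 0.43  0.48  1.52  0.    1.15 -1.49]
rotvec [-0.001 -0.014 -0.001] shift before-turn axes [-0.55  0.09  5.8 ] after-turn axes [-0.47  0.08  5.81]
fan0 [([0.558, 0.332, -0.0], 0.73)]
bay0 [([0.551, 0.108, 0.004], 0.72)]
```

move_arm --dr '[[0, -0.014, 0], [0, 0, 0], [0, 0, 0], [0, 0, 0], [0, 0, 0], [0, 0, 0], [0, 0, 0], [0, 0, 0]]' --linear '[[-0.3, 0.1, 2.0], [0, 0, 2.0], [0, 0, 1.8], [0, 0, 0], [0, 0, 0], [0, 0, 0], [0, 0, 0], [0, 0, 0]]' --fingers '[-1, -1, -1, 0.4, 0.4, 0.4, 0.4, 0.4]' --force 20

```text
clock: 5.75
ee_pos: [0.5655, 0.3369, 0.044]
tool_rot: [-0.542, 3.078, 0.004]
contact_force: [-0.3, -1.1, 4.2]
grip_width: 0.0597
grip_force: 20.0
```

move_arm --dr '[[0, 0, 0], [0, 0, 0], [0, 0, 0], [0, 0, 0]]' --linear '[[0, 0, 0], [0, 0, -2], [0, 0, -4], [0, 0, -4]]' --fingers '[0.4, 0.4, 0.4, 0.4]'

```text
clock: 6.15
ee_pos: [0.5621, 0.336, 0.1422]
tool_rot: [-0.542, 3.084, 0.003]
contact_force: [1.1, 0.9, -1.5]
grip_width: 0.0599
grip_force: 20.0
```

```bash
python3 - <<'E'
from h import *
st()
loc={}
for c in ['top','scene','wrist']:
    s=snapshot(c)
    for l in ['tray','bay0','hinge','frame_bar','lock_left_socket','lock_right_socket','fan0']:
        d=models.pinpoint(c,l)
        print(c,l,[(np.round(x['location'],3).tolist(),round(x['p'],2)) for x in d])
    if c=='wrist': save(s,'w2')
E
```

```text
t 6.15 pos [0.5621 0.336  0.1422] rot [-5.420e-01  3.084e+00  3.000e-03] F [ 1.1  0.9 -1.5] w 0.0599 q [ 0.43  0.44  1.46 -0.    1.23 -1.49]
top tray [([0.548, 0.034, 0.002], 0.94), ([0.558, -0.326, -0.001], 0.71), ([0.486, -0.108, 0.025], 0.7)]
top bay0 [([0.545, 0.035, 0.004], 0.93), ([0.542, -0.042, 0.001], 0.73), ([0.556, 0.106, 0.004], 0.68)]
top hinge [([0.629, 0.028, 0.049], 0.57)]
top frame_bar [([0.668, 0.028, 0.182], 0.93), ([0.543, 0.033, 0.002], 0.37)]
top lock_left_socket [([0.554, 0.107, 0.003], 0.68), ([0.495, 0.179, 0.026], 0.45), ([0.411, 0.343, 0.001], 0.37)]
top lock_right_socket [([0.483, -0.108, 0.023], 0.57), ([0.408, 0.336, 0.056], 0.57), ([0.768, 0.193, 0.0], 0.42), ([0.366, -0.116, -0.001], 0.41)]
top fan0 [([0.557, -0.328, 0.001], 0.65), ([0.557, 0.337, 0.099], 0.63)]
scene tray [([0.547, 0.032, -0.0], 0.6), ([0.483, -0.108, 0.029], 0.22)]
scene bay0 [([0.545, -0.038, 0.004], 0.95), ([0.549, 0.111, 0.007], 0.78), ([0.547, 0.038, 0.001], 0.73), ([0.355, 0.13, -0.002], 0.33)]
scene hinge [([0.628, 0.031, 0.051], 0.58)]
scene frame_bar []
scene lock_left_socket [([0.495, 0.179, 0.024], 0.44)]
scene lock_right_socket [([0.483, -0.105, 0.028], 0.69), ([0.414, 0.339, 0.057], 0.32)]
scene fan0 [([0.561, -0.325, -0.002], 0.82), ([0.554, 0.335, 0.093], 0.57), ([0.67, 0.028, 0.182], 0.55)]
wrist tray [([0.407, 0.34, 0.009], 0.39)]
wrist bay0 [([0.551, 0.108, 0.005], 0.78)]
wrist hinge []
wrist frame_bar []
wrist lock_left_socket [([0.494, 0.176, 0.028], 0.76)]
wrist lock_right_socket []
wrist fan0 [([0.557, 0.333, 0.098], 0.87)]
```

```bash
python3 - <<'E'
from h import *
go(.5565,.108,.125,88)
E
```

```text
rotvec [0.003 0.014 0.383] shift before-turn axes [  8.45 -21.23   1.64] after-turn axes [ -0.13 -22.84   1.76]
```

move_arm --dr '[[0, 0.014, 0.128], [0, 0, 0.128], [0, 0, 0.127], [0, 0, 0], [0, 0, 0], [0, 0, 0], [0, 0, 0], [0, 0, 0]]' --linear '[[0, 0, 0], [0, 0, 0], [0, 0, 0], [0, -4.6, 0], [0, -4.6, 0], [0, -4.6, 0.4], [0, -4.6, 0.4], [0, -4.4, 0.6]]' --fingers '[0.4, 0.4, 0.4, 0.4, 0.4, 0.4, 0.4, 0.4]'

```text
clock: 8.15
ee_pos: [0.5553, 0.1067, 0.1287]
tool_rot: [0.054, 3.14, 0.001]
contact_force: [-0.3, -0.4, -0.3]
grip_width: 0.0596
grip_force: 20.0
```

move_arm --dr '[[0, 0, 0], [0, 0, 0]]' --linear '[[0, 0, 0], [0, 0, 0]]' --fingers '[0.4, 0.4]'

```text
clock: 8.35
ee_pos: [0.5554, 0.1076, 0.1284]
tool_rot: [-0.059, -3.141, -0.002]
contact_force: [-0.5, 0.5, -1.2]
grip_width: 0.0596
grip_force: 20.0
```

```bash
python3 - <<'E'
from h import *
st(); go(.5565,.108,.048,88)
s=snapshot('wrist'); save(s,'w3')
for l in ['fan0','bay0','lock_left_socket','hinge']:
    d=models.pinpoint('wrist',l)
    print(l,[(np.round(x['location'],3).tolist(),round(x['p'],2)) for x in d])
E
```

```text
t 8.35 pos [0.5554 0.1076 0.1284] rot [-5.900e-02 -3.141e+00 -2.000e-03] F [-0.5  0.5 -1.2] w 0.0596 q [ 0.07  0.33  1.68  0.    1.13 -1.47]
rotvec [ 0.002 -0.    -0.003] shift before-turn axes [-0.11  0.03  8.04] after-turn axes [-0.11  0.04  8.04]
fan0 [([0.55, 0.107, 0.087], 0.83)]
bay0 [([0.546, 0.037, 0.008], 0.72), ([0.543, -0.041, 0.007], 0.69)]
lock_left_socket [([0.494, 0.175, 0.03], 0.56)]
hinge [([0.548, 0.038, 0.004], 0.66), ([0.549, 0.104, 0.085], 0.34)]
```

View pics/w3.png

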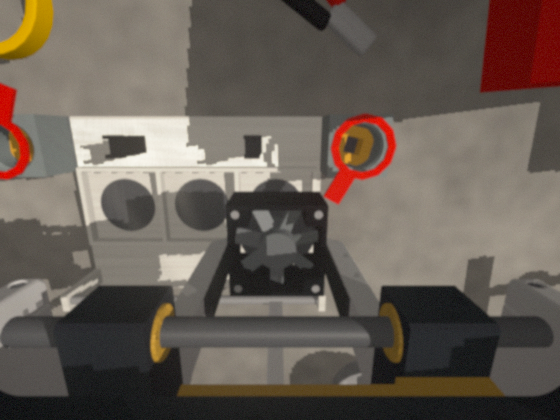

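The fan is held square over the left bay, with its hub at (278,243), and the bay holes are to the left at (128,205) and (202,205). I'll lower it now.

move_arm --dr '[[0, 0, 0], [0, 0, 0], [0, 0, 0], [0, 0, 0], [0, 0, 0], [0, 0, 0], [0, 0, 0], [0, 0, 0]]' --linear '[[0, 0, 2], [0, 0, 2], [0, 0, 1.5], [0, 0, 1], [0, 0, 0.8], [0, 0, 0.4], [0, 0, 0.3], [0, 0, 0]]' --fingers '[0.4, 0.4, 0.4, 0.4, 0.4, 0.4, 0.4, 0.4]'

```text
clock: 9.4
ee_pos: [0.5557, 0.1087, 0.0486]
tool_rot: [0.055, 3.14, 0.002]
contact_force: [-0.3, -0.1, -1.5]
grip_width: 0.0599
grip_force: 20.0
```

```bash
python3 - <<'E'
from h import *
st(); s=snapshot('scene'); save(s,'s1')
for l in ['fan0']:
    d=models.pinpoint('scene',l)
    print(l,[(np.round(x['location'],3).tolist(),round(x['p'],2)) for x in d])
E
```

```text
t 9.4 pos [0.5557 0.1087 0.0486] rot [5.50e-02 3.14e+00 2.00e-03] F [-0.3 -0.1 -1.5] w 0.0599 q [ 0.07  0.42  1.78  0.    0.94 -1.47]
fan0 [([0.556, -0.323, -0.003], 0.81), ([0.548, 0.11, 0.002], 0.68), ([0.412, 0.334, 0.06], 0.18)]
```

move_arm --dr '[[0, 0, 0], [0, 0, 0], [0, 0, 0], [0, 0, 0], [0, 0, 0], [0, 0, 0], [0, 0, 0], [0, 0, 0]]' --linear '[[0, 0, 0.1], [0, 0, 0], [0, 0, 0], [0, 0, -2], [0, 0, -4.5], [0, 0, -4.5], [0, 0, -4.5], [0, 0, -2]]' --fingers '[-0.6, -0.6, -0.6, -0.6, -0.6, -0.6, -0.6, -0.6]'

```text
clock: 10.3
ee_pos: [0.5572, 0.1085, 0.2272]
tool_rot: [0.055, 3.134, 0.003]
contact_force: [0.5, 0.5, 0.4]
grip_width: 0.0751
grip_force: 0.0
```

move_arm --dr '[[0, 0, 0], [0, 0, 0], [0, 0, 0], [0, 0, 0], [0, 0, 0], [0, 0, 0], [0, 0, 0], [0, 0, 0]]' --linear '[[0, -4.8, 0], [0, -4.8, 0], [0, -4.8, 0], [0, -4.8, 0], [0, -4.8, 0], [0, -4.8, 0], [0, -4.8, 0], [0, -4.8, 0]]' --fingers '[-1, -1, -1, -1, -1, -1, -1, -1]'

```text
clock: 11.1
ee_pos: [0.5415, -0.2773, 0.2222]
tool_rot: [0.055, 3.141, 0.001]
contact_force: [0.0, -0.2, -0.3]
grip_width: 0.0944
grip_force: 0.0
```

move_arm --dr '[[0, 0, 0], [0, 0, 0], [0, 0, 0]]' --linear '[[1.5, -4, 0], [1.5, 0, 0], [0, 0, 0]]' --fingers '[-1, -1, -1]'

```text
clock: 11.4
ee_pos: [0.5086, -0.3145, 0.2217]
tool_rot: [-0.059, -3.139, -0.004]
contact_force: [-0.0, 1.0, 1.2]
grip_width: 0.0943
grip_force: 0.0
```

```bash
python3 - <<'E'
from h import *
st()
for c in ['wrist','top','scene']:
  s=snapshot(c); save(s,c+'4')
  for l in ['fan0','bay0','lock_right_socket']:
    d=models.pinpoint(c,l)
    print(c,l,[(np.round(x['location'],3).tolist(),round(x['p'],2)) for x in d])
s=snapshot('wrist')
d=[x for x in models.pinpoint('wrist','fan0')][0]['location']
u,v=px(s,[[d[0],d[1],.038]])[0]; print(u,v)
x0,y0=int(u)-50,int(v)-45
im=s['image'][y0:y0+90,x0:x0+100]; cv2.imwrite('pics/crop2.png',cv2.resize(im[:,:,::-1],None,fx=6,fy=6,interpolation=cv2.INTER_CUBIC)); print(x0,y0)
E
```

```text
t 11.4 pos [ 0.5086 -0.3145  0.2217] rot [-0.059 -3.139 -0.004] F [-0.   1.   1.2] w 0.0943 q [-0.67  0.32  1.46  0.    1.37 -2.2 ]
wrist fan0 [([0.559, -0.319, 0.001], 0.84), ([0.549, 0.032, -0.003], 0.27)]
wrist bay0 [([0.544, -0.04, 0.005], 0.94), ([0.546, 0.038, 0.006], 0.6)]
wrist lock_right_socket [([0.487, -0.108, 0.027], 0.71)]
top fan0 [([0.548, 0.111, 0.005], 0.65), ([0.56, -0.325, 0.002], 0.38)]
top bay0 [([0.546, 0.034, 0.003], 0.74), ([0.553, 0.107, 0.005], 0.57)]
top lock_right_socket [([0.483, -0.106, 0.024], 0.62)]
scene fan0 [([0.558, -0.324, -0.0], 0.61), ([0.55, 0.112, 0.004], 0.59)]
scene bay0 [([0.545, 0.036, 0.001], 0.97), ([0.765, 0.198, -0.002], 0.72), ([0.549, -0.037, 0.002], 0.63), ([0.549, 0.109, 0.004], 0.59), ([0.493, -0.479, 0.001], 0.17)]
scene lock_right_socket [([0.485, -0.104, 0.028], 0.47), ([0.413, 0.339, 0.058], 0.3)]
276.30359574456503 235.86762414768893
226 190
```

View pics/crop2.png

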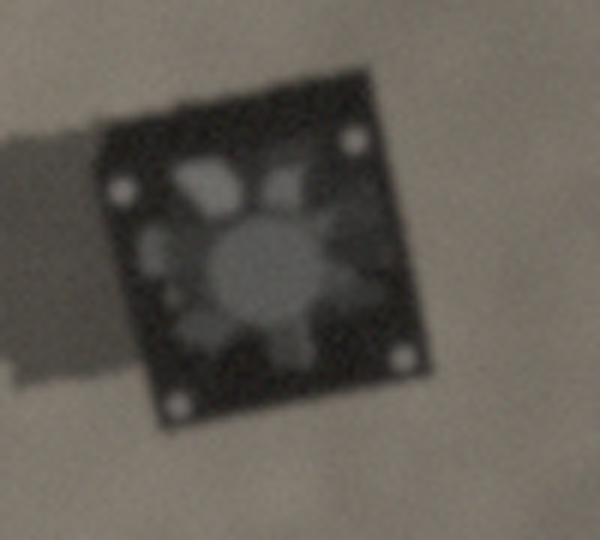

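```bash
python3 - <<'E'
from h import *
s=snapshot('wrist'); c=ray(s,[[270,235.6]],.038)[0]; print(c); go(c[0],c[1],.10,100.4)
E
```

```text
[ 0.56089521 -0.32302066  0.038     ]
rotvec [ 0.001 -0.    -0.216] shift before-turn axes [-5.06 -0.71 12.18] after-turn axes [-4.79 -1.77 12.19]
```

move_arm --dr '[[0, 0, -0.108], [0, 0, -0.108], [0, 0, 0], [0, 0, 0], [0, 0, 0], [0, 0, 0], [0, 0, 0], [0, 0, 0]]' --linear '[[0, 0, 0], [0, 0, 0], [-2.4, -0.9, 0], [-2.4, -0.9, 3], [0, 0, 3.1], [0, 0, 3], [0, 0, 3], [0, 0, 0]]' --fingers '[-1, -1, -1, -1, -1, -1, -1, -1]'

```text
clock: 12.95
ee_pos: [0.5583, -0.3214, 0.0964]
tool_rot: [0.283, -3.122, -0.011]
contact_force: [-0.6, 0.2, -0.5]
grip_width: 0.0942
grip_force: 0.0
```

move_arm --dr '[[0, 0, 0]]' --linear '[[0, 0, 0]]' --fingers '[-1]'

```text
clock: 13.05
ee_pos: [0.561, -0.3234, 0.101]
tool_rot: [0.284, -3.128, -0.002]
contact_force: [0.4, 0.4, 0.5]
grip_width: 0.094
grip_force: 0.0
```

```bash
python3 - <<'E'
from h import *
st(); go(.561,-.323,.038,100.4)
s=snapshot('wrist')
for l in ['fan0']:
    d=models.pinpoint('wrist',l)
    print(l,[(np.round(x['location'],3).tolist(),round(x['p'],2)) for x in d])
E
```

```text
t 13.05 pos [ 0.561  -0.3234  0.101 ] rot [ 2.840e-01 -3.128e+00 -2.000e-03] F [0.4 0.4 0.5] w 0.094 q [-0.63  0.47  1.53  0.    1.15 -2.38]
rotvec [ 0.001 -0.    -0.   ] shift before-turn axes [-0.01  0.03  6.3 ] after-turn axes [-0.01  0.04  6.3 ]
fan0 [([0.562, -0.316, -0.002], 0.59)]
```

move_arm --dr '[[0, 0, 0], [0, 0, 0], [0, 0, 0], [0, 0, 0], [0, 0, 0], [0, 0, 0], [0, 0, 0], [0, 0, 0]]' --linear '[[0, 0, 2.2], [0, 0, 2.2], [0, 0, 1.9], [0, 0, 0], [0, 0, 0], [0, 0, 0], [0, 0, 0], [0, 0, 0]]' --fingers '[-1, -1, -1, -1, 0.4, 0.4, 0.4, 0.4]' --force 20

```text
clock: 13.95
ee_pos: [0.5615, -0.3236, 0.039]
tool_rot: [-0.284, 3.127, -0.0]
contact_force: [-0.4, 0.1, -0.1]
grip_width: 0.0657
grip_force: 0.0
```

move_arm --dr '[[0, 0, 0], [0, 0, 0], [0, 0, 0], [0, 0, 0], [0, 0, 0], [0, 0, 0]]' --linear '[[0, 0, 0], [0, 0, -2], [0, 0, -4], [0, 0, -4], [0, 0, 0], [0, 0, 0]]' --fingers '[0.4, 0.4, 0.4, 0.4, 0.4, 0.4]'

```text
clock: 14.55
ee_pos: [0.5612, -0.3234, 0.1387]
tool_rot: [-0.284, 3.128, -0.0]
contact_force: [-0.3, 0.8, -1.3]
grip_width: 0.0596
grip_force: 20.0
```

```bash
python3 - <<'E'
from h import *
st(); go(.546,-.040,.14,88)
for c in ['wrist','scene']:
  s=snapshot(c)
  for l in ['fan0']:
    d=models.pinpoint(c,l)
    print(l,[(np.round(x['location'],3).tolist(),round(x['p'],2)) for x in d])
E
```

```text
t 14.55 pos [ 0.5612 -0.3234  0.1387] rot [-0.284  3.128 -0.   ] F [-0.3  0.8 -1.3] w 0.0596 q [-0.63  0.44  1.48  0.    1.22 -2.38]
rotvec [-0.     0.001  0.216] shift before-turn axes [-3.62 28.15 -0.14] after-turn axes [ 2.5  28.27 -0.13]
fan0 [([0.56, -0.316, 0.099], 0.7)]
fan0 [([0.548, 0.112, 0.002], 0.76), ([0.555, -0.322, 0.093], 0.72), ([0.355, 0.128, -0.002], 0.28)]
```

move_arm --dr '[[0, 0, 0.108], [0, 0, 0.108], [0, 0, 0], [0, 0, 0], [0, 0, 0], [0, 0, 0], [0, 0, 0], [0, 0, 0]]' --linear '[[0, 0, 0], [0, 0, 0], [0.5, 4.7, 0], [0.5, 4.7, 0], [0.5, 4.7, 0], [0.5, 4.7, 0], [0.5, 4.7, 0], [0, 4.8, 0]]' --fingers '[0.4, 0.4, 0.4, 0.4, 0.4, 0.4, 0.4, 0.4]'

```text
clock: 15.55
ee_pos: [0.5441, -0.0377, 0.1368]
tool_rot: [-0.055, -3.138, -0.002]
contact_force: [0.5, 0.2, -2.2]
grip_width: 0.0598
grip_force: 20.0
```

move_arm --dr '[[0, 0, 0], [0, 0, 0], [0, 0, 0]]' --linear '[[0, 0, 1.0], [0, 0, 0], [0, 0, 0]]' --fingers '[0.4, 0.4, 0.4]'

```text
clock: 15.85
ee_pos: [0.5454, -0.0404, 0.1272]
tool_rot: [-0.055, -3.139, -0.001]
contact_force: [0.0, -0.6, -1.5]
grip_width: 0.0597
grip_force: 20.0
```

```bash
python3 - <<'E'
from h import *
st(); go(.546,-.040,.0435,88)
for c in ['wrist','top']:
  s=snapshot(c)
  for l in ['fan0','bay0']:
    d=models.pinpoint(c,l)
    print(l,[(np.round(x['location'],3).tolist(),round(x['p'],2)) for x in d])
E
```

```text
t 15.85 pos [ 0.5454 -0.0404  0.1272] rot [-5.500e-02 -3.139e+00 -1.000e-03] F [ 0.  -0.6 -1.5] w 0.0597 q [-0.2   0.31  1.72  0.    1.11 -1.74]
rotvec [ 0.001 -0.002 -0.   ] shift before-turn axes [-0.08  0.04  8.37] after-turn axes [-0.06  0.04  8.37]
fan0 [([0.544, -0.036, 0.087], 0.67), ([0.548, 0.108, 0.004], 0.62)]
bay0 [([0.543, -0.042, 0.005], 0.89), ([0.546, 0.036, 0.003], 0.62)]
fan0 [([0.554, 0.113, 0.007], 0.67), ([0.547, -0.039, 0.09], 0.47)]
bay0 [([0.546, -0.04, 0.001], 0.91), ([0.553, 0.105, 0.004], 0.73), ([0.544, 0.034, 0.003], 0.6)]
```

Aligned, so I'll lower it, release and lift.

move_arm --dr '[[0, 0, 0], [0, 0, 0], [0, 0, 0], [0, 0, 0], [0, 0, 0], [0, 0, 0], [0, 0, 0], [0, 0, 0]]' --linear '[[0, 0, 2], [0, 0, 2], [0, 0, 1.8], [0, 0, 1], [0, 0, 0.8], [0, 0, 0.5], [0, 0, 0.25], [0, 0, 0]]' --fingers '[0.4, 0.4, 0.4, 0.4, 0.4, 0.4, 0.4, 0.4]'

```text
clock: 16.95
ee_pos: [0.546, -0.0395, 0.0448]
tool_rot: [0.055, 3.141, 0.001]
contact_force: [-0.5, -0.0, -1.8]
grip_width: 0.0595
grip_force: 20.0
```

move_arm --dr '[[0, 0, 0], [0, 0, 0], [0, 0, 0], [0, 0, 0], [0, 0, 0], [0, 0, 0], [0, 0, 0], [0, 0, 0]]' --linear '[[0, 0, 0], [0, 0, 0], [0, 0, 0], [0, 0, -2], [0, 0, -4.5], [0, 0, -4.5], [0, 0, -4.5], [0, 0, -4]]' --fingers '[-0.6, -0.6, -0.6, -0.6, -0.6, -0.6, -0.6, -0.6]'

```text
clock: 17.75
ee_pos: [0.546, -0.0397, 0.2425]
tool_rot: [0.054, 3.139, 0.001]
contact_force: [0.4, 0.4, -0.5]
grip_width: 0.0752
grip_force: 0.0
```

move_arm --dr '[[0, 0, 0], [0, 0, 0], [0, 0, 0], [0, 0, 0], [0, 0, 0], [0, 0, 0], [0, 0, 0]]' --linear '[[0, 1.5, -2], [1.5, 2.5, -2], [3, 2, 0], [3, 1.5, 0], [3, 0, 0], [0, 0, 0], [0, 0, 0]]' --fingers '[-1, -1, -1, -1, -1, -1, -1]'

```text
clock: 18.45
ee_pos: [0.4436, 0.0389, 0.2804]
tool_rot: [0.054, 3.139, 0.001]
contact_force: [0.7, -0.9, -0.2]
grip_width: 0.0939
grip_force: 0.0
```

```bash
python3 - <<'E'
from h import *
st()
for c in ['wrist','top','scene']:
  s=snapshot(c); save(s,c+'5')
  for l in ['fan0','bay0','frame_bar','hinge','lock_left_socket','lock_right_socket']:
    d=models.pinpoint(c,l)
    print(c,l,[(np.round(x['location'],3).tolist(),round(x['p'],2)) for x in d])
E
```

```text
t 18.45 pos [0.4436 0.0389 0.2804] rot [5.400e-02 3.139e+00 1.000e-03] F [ 0.7 -0.9 -0.2] w 0.0939 q [-0.07  0.05  1.66  0.    1.43 -1.61]
wrist fan0 [([0.547, -0.034, 0.004], 0.81), ([0.548, 0.107, 0.002], 0.72)]
wrist bay0 [([0.545, 0.037, 0.003], 0.74)]
wrist frame_bar [([0.412, 0.34, 0.056], 0.59)]
wrist hinge [([0.63, 0.024, 0.05], 0.9)]
wrist lock_left_socket [([0.495, 0.176, 0.026], 0.74)]
wrist lock_right_socket [([0.484, -0.109, 0.029], 0.95)]
top fan0 [([0.543, -0.04, 0.006], 0.7)]
top bay0 [([0.549, -0.043, 0.005], 0.94)]
top frame_bar [([0.668, 0.03, 0.184], 0.65)]
top hinge [([0.629, 0.029, 0.049], 0.89)]
top lock_left_socket [([0.496, 0.18, 0.026], 0.54)]
top lock_right_socket [([0.482, -0.105, 0.027], 0.72)]
scene fan0 [([0.544, -0.038, -0.001], 0.89), ([0.548, 0.112, 0.002], 0.73)]
scene bay0 [([0.547, -0.038, 0.004], 0.93), ([0.549, 0.11, 0.004], 0.89), ([0.548, 0.038, 0.001], 0.67), ([0.492, -0.477, 0.001], 0.5)]
scene frame_bar [([0.668, 0.027, 0.182], 0.75)]
scene hinge [([0.627, 0.026, 0.052], 0.76)]
scene lock_left_socket [([0.494, 0.178, 0.023], 0.72), ([0.411, 0.34, 0.058], 0.36)]
scene lock_right_socket [([0.668, 0.027, 0.185], 0.56), ([0.49, -0.109, 0.03], 0.53), ([0.764, 0.194, 0.0], 0.22)]
```

View pics/wrist5.png

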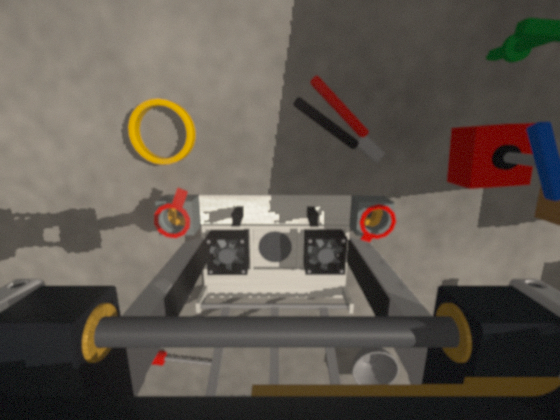

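The wrist view shows both fans flat in the outer bays at (227,252) and (325,252). The frame is still open, with its struts around (275,340). Next is the frame bar.

```bash
python3 - <<'E'
from h import *
go(.6685,.057,.26,-2)
go(.6685,.057,.26,178)
th=np.linspace(1.87,0,25); p=np.c_[-np.cos(th),-np.sin(th)]*13.8
print(np.diff(np.round(p,1),axis=0).round(2).tolist())
E
```

```text
rotvec [ 1.000e-03 -1.000e-03  1.571e+00] shift before-turn axes [-22.42   2.59   1.98] after-turn axes [ 2.6  22.42  1.98]
rotvec [ 1.000e-03  1.000e-03 -1.571e+00] shift before-turn axes [-22.42   2.59   1.98] after-turn axes [ -2.6  -22.42   1.98]
[[-1.1, -0.3], [-1.0, -0.2], [-1.1, -0.1], [-1.1, 0.0], [-1.0, 0.1], [-1.1, 0.1], [-1.1, 0.2], [-1.0, 0.3], [-1.0, 0.4], [-1.0, 0.5], [-0.9, 0.5], [-0.9, 0.6], [-0.8, 0.7], [-0.8, 0.7], [-0.7, 0.8], [-0.7, 0.8], [-0.6, 0.9], [-0.5, 1.0], [-0.5, 1.0], [-0.3, 1.0], [-0.3, 1.0], [-0.2, 1.1], [-0.2, 1.0], [0.0, 1.1]]
```

move_arm --dr '[[0, 0, 0.143], [0, 0, 0.143], [0, 0, 0.143], [0, 0, 0.143], [0, 0, 0.143], [0, 0, 0.143], [0, 0, 0.143], [0, 0, 0.143]]' --linear '[[0, 0, 0], [0, 0, 0], [0, 0, 0], [0, 0, 0], [0, 0, 0], [0, 0, 0], [0, 0, 0], [0, 0, 0]]' --fingers '[0.1, 0.1, 0.1, 0.1, 0.1, 0.1, 0.1, 0.1]'

```text
clock: 20.3
ee_pos: [0.4435, 0.0389, 0.2798]
tool_rot: [-1.754, -2.606, -0.001]
contact_force: [0.2, -0.7, -0.6]
grip_width: 0.0423
grip_force: 0.0
```

move_arm --dr '[[0, 0, 0.143], [0, 0, 0.143], [0, 0, 0.141], [0, 0, 0], [0, 0, 0], [0, 0, 0], [0, 0, 0], [0, 0, 0]]' --linear '[[0, 0, 0], [0, 0, 0], [0, 0, 0], [0.5, 4.4, 0], [0.5, 4.5, 0], [0.5, 4.5, 0.5], [0.5, 4.5, 0.5], [0.6, 4.5, 1]]' --fingers '[0.1, 0.1, 0.1, 0.1, 0.1, 0.1, 0.1, 0.1]'

```text
clock: 21.1
ee_pos: [0.6705, 0.0571, 0.26]
tool_rot: [2.26, 2.182, 0.002]
contact_force: [0.8, 0.3, 0.9]
grip_width: 0.0423
grip_force: 0.0
```

move_arm --dr '[[0, 0, 0], [0, 0, 0]]' --linear '[[0, 0, 0], [0, 0, 0]]' --fingers '[0.1, 0.1]'

```text
clock: 21.3
ee_pos: [0.6683, 0.057, 0.2578]
tool_rot: [-2.257, -2.18, 0.003]
contact_force: [-0.4, -0.0, 0.2]
grip_width: 0.0421
grip_force: 0.0
```

```bash
python3 - <<'E'
from h import *
st(); go(.6685,.057,.186,-2)
for c in ['wrist','top','scene']:
  s=snapshot(c); save(s,c+'6')
  for l in ['frame_bar']:
    d=models.pinpoint(c,l)
    print(c,l,[(np.round(x['location'],3).tolist(),round(x['p'],2)) for x in d])
E
```

```text
t 21.3 pos [0.6683 0.057  0.2578] rot [-2.257 -2.18   0.003] F [-0.4 -0.   0.2] w 0.0421 q [-0.02  0.41  1.22  0.    1.51  0.02]
rotvec [-0.004 -0.001  0.   ] shift before-turn axes [-0.01  0.05  7.18] after-turn axes [-0.    0.02  7.18]
wrist frame_bar [([0.669, 0.026, 0.183], 0.97)]
top frame_bar [([0.668, 0.027, 0.181], 0.88)]
scene frame_bar [([0.67, 0.029, 0.183], 0.78), ([0.368, -0.118, 0.001], 0.57)]
```

View pics/wrist6.png

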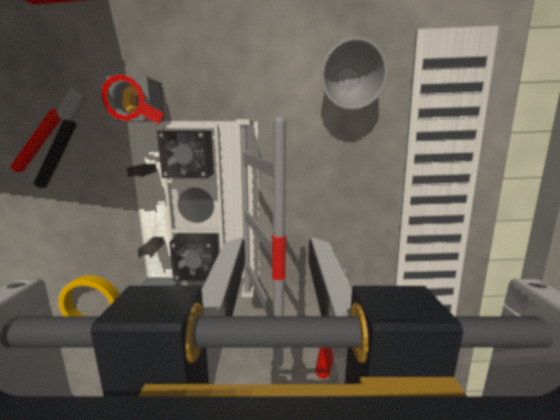

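The bar, at x≈280 px with its red sleeve at (279,257), sits between the fingers. I'll descend, grip it gently and swing it down.

move_arm --dr '[[0, 0, 0], [0, 0, 0], [0, 0, 0], [0, 0, 0], [0, 0, 0], [0, 0, 0], [0, 0, 0], [0, 0, 0]]' --linear '[[0, 0, 3], [0, 0, 3], [0, 0, 1.2], [0, 0, 0], [0, 0, 0], [0, 0, 0], [0, 0, 0], [0, 0, 0]]' --fingers '[0.1, 0.1, 0.1, 0.95, 0.95, 0.95, 0.95, 0.95]' --force 12

```text
clock: 22.4
ee_pos: [0.6695, 0.0571, 0.1892]
tool_rot: [2.259, 2.181, 0.005]
contact_force: [0.6, -0.6, 2.3]
grip_width: 0.0095
grip_force: 12.0
```

move_arm --dr '[[0, 0, 0], [0, 0, 0], [0, 0, 0], [0, 0, 0]]' --linear '[[0, -1.1, -0.3], [0, -1.0, -0.2], [0, -1.1, -0.1], [0, -1.1, 0.0]]' --fingers '[0.95, 0.95, 0.95, 0.95]'

```text
clock: 22.8
ee_pos: [0.6252, 0.0588, 0.1954]
tool_rot: [2.259, 2.181, 0.005]
contact_force: [2.6, 1.3, 5.0]
grip_width: 0.0094
grip_force: 12.0
```

Moving with the frame at a small force, so I'll continue along the arc.

move_arm --dr '[[0, 0, 0], [0, 0, 0], [0, 0, 0], [0, 0, 0], [0, 0, 0], [0, 0, 0], [0, 0, 0], [0, 0, 0]]' --linear '[[0, -1.0, 0.1], [0, -1.1, 0.1], [0, -1.1, 0.2], [0, -1.0, 0.3], [0, -1.0, 0.4], [0, -1.0, 0.5], [0, -0.9, 0.5], [0, -0.9, 0.6]]' --fingers '[0.95, 0.95, 0.95, 0.95, 0.95, 0.95, 0.95, 0.95]'

```text
clock: 23.6
ee_pos: [0.5445, 0.0617, 0.1659]
tool_rot: [-2.259, -2.181, -0.001]
contact_force: [1.9, 1.9, 1.5]
grip_width: 0.0093
grip_force: 12.0
```

move_arm --dr '[[0, 0, 0], [0, 0, 0], [0, 0, 0], [0, 0, 0], [0, 0, 0], [0, 0, 0]]' --linear '[[0, -0.8, 0.7], [0, -0.8, 0.7], [0, -0.7, 0.8], [0, -0.7, 0.8], [0, -0.6, 0.9], [0, -0.5, 1.0]]' --fingers '[0.95, 0.95, 0.95, 0.95, 0.95, 0.95]'

```text
clock: 24.2
ee_pos: [0.5036, 0.0629, 0.117]
tool_rot: [-2.259, -2.181, 0.0]
contact_force: [0.9, 2.0, 0.6]
grip_width: 0.0095
grip_force: 12.0
```

```bash
python3 - <<'E'
from h import *
s0=st()
for c in ['top','scene']:
  s=snapshot(c); save(s,c+'7')
  for l in ['frame_bar']:
    d=models.pinpoint(c,l)
    print(c,l,[(np.round(x['location'],3).tolist(),round(x['p'],2)) for x in d])
E
```

```text
t 24.2 pos [0.5036 0.0629 0.117 ] rot [-2.259 -2.181  0.   ] F [0.9 2.  0.6] w 0.0095 q [-0.01  0.27  1.82  0.    1.06  0.02]
top frame_bar [([0.503, 0.038, 0.111], 0.74)]
scene frame_bar [([0.55, 0.109, 0.006], 0.65), ([0.502, 0.03, 0.115], 0.64), ([0.753, -0.167, -0.005], 0.24)]
```

move_arm --dr '[[0, 0, 0], [0, 0, 0], [0, 0, 0], [0, 0, 0], [0, 0, 0], [0, 0, 0], [0, 0, 0], [0, 0, 0]]' --linear '[[0, -0.5, 1.0], [0, -0.3, 1.0], [0, -0.3, 1.0], [0, -0.2, 1.1], [0, -0.2, 1.0], [0, 0, 0.8], [0, 0, 0.3], [0, 0, 0]]' --fingers '[0.95, 0.95, 0.95, 0.95, 0.95, 0.95, 0.95, 0.95]'

```text
clock: 25.2
ee_pos: [0.4888, 0.0633, 0.0548]
tool_rot: [-2.258, -2.181, 0.002]
contact_force: [0.0, 0.7, -2.1]
grip_width: 0.0092
grip_force: 12.0
```

```bash
python3 - <<'E'
from h import *
s0=st()
for c in ['top','scene']:
  s=snapshot(c); save(s,c+'8')
  for l in ['frame_bar']:
    d=models.pinpoint(c,l)
    print(c,l,[(np.round(x['location'],3).tolist(),round(x['p'],2)) for x in d])
E
```

```text
t 25.2 pos [0.4888 0.0633 0.0548] rot [-2.258e+00 -2.181e+00  2.000e-03] F [ 0.   0.7 -2.1] w 0.0092 q [-0.01  0.32  1.93  0.    0.89  0.02]
top frame_bar [([0.768, 0.194, 0.001], 0.45), ([0.413, 0.337, 0.116], 0.25)]
scene frame_bar [([0.486, 0.033, 0.057], 0.78)]
```

move_arm --dr '[[0, 0, 0], [0, 0, 0], [0, 0, 0]]' --linear '[[0, 0, 0.3], [0, 0, 0.2], [0, 0, 0]]' --fingers '[0.95, 0.95, 0.95]'

```text
clock: 25.7
ee_pos: [0.4889, 0.0633, 0.0521]
tool_rot: [-2.259, -2.182, 0.0]
contact_force: [-4.3, -0.5, 9.6]
grip_width: 0.0097
grip_force: 12.0
```

move_arm --dr '[[0, 0, 0], [0, 0, 0]]' --linear '[[0, 0, 0.3], [0, 0, 0]]' --fingers '[0.95, 0.95]'

```text
clock: 25.9
ee_pos: [0.4889, 0.0633, 0.0495]
tool_rot: [-2.259, -2.182, -0.0]
contact_force: [-5.3, 0.3, 14.1]
grip_width: 0.0091
grip_force: 12.0
```

move_arm --dr '[[0, 0, 0], [0, 0, 0], [0, 0, 0], [0, 0, 0], [0, 0, 0], [0, 0, 0], [0, 0, 0], [0, 0, 0]]' --linear '[[0, 0, 0], [0, 0, 0], [0, 0, -1], [0, 0, -3], [0, 0, -4], [0, 0, -4.5], [0, 0, -4.5], [0, 0, -3]]' --fingers '[0.5, 0.5, 0.5, 0.5, 0.5, 0.5, 0.5, 0.5]'

```text
clock: 26.7
ee_pos: [0.4906, 0.0632, 0.2518]
tool_rot: [2.258, 2.18, 0.007]
contact_force: [0.1, -0.2, 0.1]
grip_width: 0.0234
grip_force: 0.0
```

```bash
python3 - <<'E'
from h import *
s0=st()
for c in ['wrist','scene']:
  s=snapshot(c); save(s,c+'9')
  for l in ['frame_bar','lock_left_socket','lock_right_socket','key_handle','fan0']:
    d=models.pinpoint(c,l)
    print(c,l,[(np.round(x['location'],3).tolist(),round(x['p'],2)) for x in d])
go(.411,.337,.25,112)
E
```

```text
t 26.7 pos [0.4906 0.0632 0.2518] rot [2.258 2.18  0.007] F [ 0.1 -0.2  0.1] w 0.0234 q [-0.01  0.14  1.63  0.    1.37  0.02]
wrist frame_bar [([0.487, 0.033, 0.05], 0.83), ([0.549, 0.037, 0.006], 0.65)]
wrist lock_left_socket [([0.494, 0.175, 0.028], 0.6)]
wrist lock_right_socket [([0.487, -0.104, 0.027], 0.84)]
wrist key_handle []
wrist fan0 [([0.546, -0.033, 0.003], 0.81), ([0.549, 0.108, 0.002], 0.62)]
scene frame_bar [([0.484, 0.034, 0.052], 0.85), ([0.493, -0.475, -0.001], 0.32), ([0.41, 0.338, -0.002], 0.31)]
scene lock_left_socket [([0.494, 0.178, 0.023], 0.49)]
scene lock_right_socket [([0.369, -0.12, -0.002], 0.71), ([0.487, -0.108, 0.03], 0.68), ([0.544, -0.041, -0.001], 0.33)]
scene key_handle [([0.277, 0.333, 0.104], 0.9), ([0.644, 0.438, 0.111], 0.82), ([0.408, 0.336, 0.119], 0.81), ([0.483, -0.106, 0.03], 0.34)]
scene fan0 [([0.548, 0.11, 0.003], 0.93), ([0.544, -0.039, -0.003], 0.63), ([0.478, 0.465, 0.0], 0.57)]
rotvec [-1.00e-03 -3.00e-03 -1.99e+00] shift before-turn axes [27.08 -8.76 -0.27] after-turn axes [-3.01 28.3  -0.31]
```

View pics/wrist9.png

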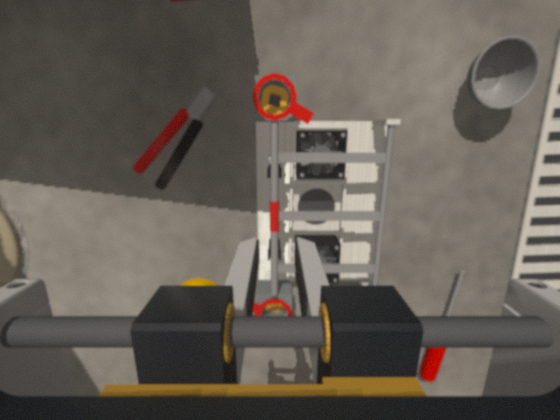

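The view shows the frame shut, with the bar along x≈275 px and the sleeve at (275,215). The left lock is at (275,97), its wing pointing towards the tray. I'll look straight down into each socket.

move_arm --dr '[[0, 0, 0], [0, 0, 0], [0, 0, 0], [0, 0, 0], [0, 0, 0], [0, 0, 0]]' --linear '[[1.2, 0, 4], [1.2, 0, 4], [1.2, 0, 4], [0, 0, 3], [0, 0, 0], [0, 0, 0]]' --fingers '[0.5, 0.5, 0.5, 0.5, 0.5, 0.5]'

```text
clock: 27.9
ee_pos: [0.4909, 0.0994, 0.0979]
tool_rot: [-2.259, -2.181, 0.0]
contact_force: [0.1, -0.2, 0.5]
grip_width: 0.0237
grip_force: 0.0
```

```bash
cat >> h.py <<'E'
def look(n,P,lab):
    s=snapshot('wrist'); d=models.pinpoint('wrist',lab)
    print([(np.round(x['location'],4).tolist(),round(x['p'],2)) for x in d])
    u,v=px(s,[P])[0]; x0,y0=int(u)-40,max(int(v)-40,0); print('crop',x0,y0,'exp',u,v,'cam',np.round(-cam(s)[1].T@cam(s)[2],3))
    im=s['image'][y0:y0+80,x0:x0+80]; np.savez(n,img=s['image'],**{k:s[k] for k in ['fov_y','cx','cy','rvec','tvec']})
    cv2.imwrite(f'pics/{n}.png',cv2.resize(im[:,:,::-1],None,fx=7,fy=7,interpolation=cv2.INTER_CUBIC))
E
python3 - <<'E'
from h import *
st(); look('lockL',[.494,.176,.026],'lock_left_socket')
E
```

```text
t 27.9 pos [0.4909 0.0994 0.0979] rot [-2.259 -2.181  0.   ] F [ 0.1 -0.2  0.5] w 0.0237 q [0.06 0.28 1.86 0.   1.01 0.09]
[([0.491, 0.1771, 0.0274], 0.7)]
crop 237 92 exp 277.1800341313989 132.33191102172967 cam [0.494 0.178 0.256]
```

move_arm --dr '[[0, 0, 0], [0, 0, 0], [0, 0, 0], [0, 0, 0], [0, 0, 0], [0, 0, 0], [0, 0, 0], [0, 0, 0]]' --linear '[[-4, 0, -1], [-4.8, 0, 0], [-4.8, 0, 0], [-4.8, 0, 0], [-4.8, 0, 0], [-4.8, 0, 1], [0, 0, 0], [0, 0, 0]]' --fingers '[0.5, 0.5, 0.5, 0.5, 0.5, 0.5, 0.5, 0.5]'

```text
clock: 28.8
ee_pos: [0.4814, -0.182, 0.0989]
tool_rot: [2.263, 2.177, 0.003]
contact_force: [-0.2, 0.5, 0.3]
grip_width: 0.0234
grip_force: 0.0
```

```bash
python3 - <<'E'
from h import *
st(); look('lockR',[.485,-.107,.026],'lock_right_socket')
a=cv2.imread('pics/lockL.png');b=cv2.imread('pics/lockR.png'); cv2.imwrite('pics/locks.png',cv2.resize(np.hstack([a,b]),(800,400)))
E
```

```text
t 28.8 pos [ 0.4814 -0.182   0.0989] rot [2.263 2.177 0.003] F [-0.2  0.5  0.3] w 0.0234 q [-0.5   0.29  1.83  0.    1.02 -0.46]
[([0.4858, -0.1074, 0.0283], 0.75)]
crop 237 94 exp 277.2094240702069 134.448386866721 cam [ 0.484 -0.103  0.257]
```

View pics/locks.png

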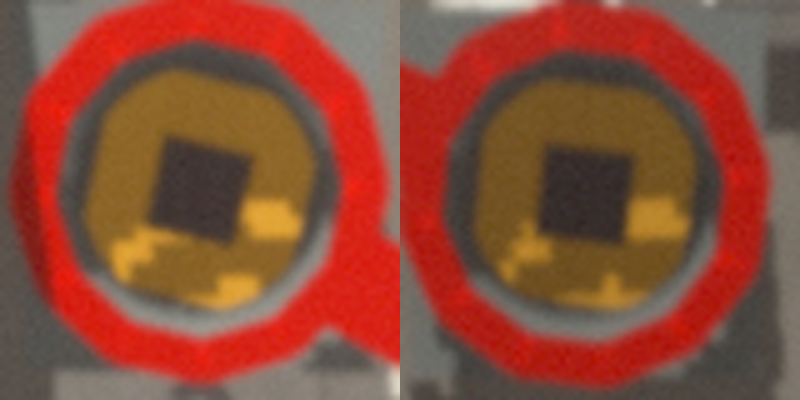

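Both sockets are clear. The left square is centred at crop (201,189) and turned about 13° clockwise; the right is at (587,194) and turned about 4.5°.

```bash
python3 - <<'E'
from h import *
for n,uv in [('lockL',(277.2,129.8)),('lockR',(274.5,132.8))]:
    z=np.load(n+'.npz'); s={k:z[k] for k in ['fov_y','cx','cy','rvec','tvec']}; s['image']=z['img']; s['fov_y']=float(s['fov_y'])
    print(n,ray(s,[uv],.026).round(4))
    m=(s['image'].astype(int).sum(2)<170).astype(np.uint8)
    k,lab,stt,cen=cv2.connectedComponentsWithStats(m)
    i=lab[int(uv[1]),int(uv[0])]
    ys,xs=np.nonzero(lab==i); P=ray(s,np.c_[xs,ys],.026)[:,:2].astype(np.float32)*1000
    print(i,len(xs),P.mean(0),cv2.minAreaRect(P))
go(.411,.337,.25,112)
E
```

```text
lockL [[0.4941 0.1779 0.026 ]]
2 80 [492.83438 178.12152] ((493.57916259765625, 178.2672882080078), (10.112752914428711, 10.920181274414062), 77.75652313232422)
lockR [[ 0.483  -0.1057  0.026 ]]
42 284 [ 482.2195  -105.40563] ((482.1312561035156, -105.52046966552734), (12.960935592651367, 12.829079627990723), 80.6500473022461)
rotvec [ 2.00e-03  1.00e-03 -1.99e+00] shift before-turn axes [ 51.42  -8.8  -15.11] after-turn axes [-12.85  50.55 -15.14]
```

move_arm --dr '[[0, 0, -0.142], [0, 0, -0.142], [0, 0, -0.142], [0, 0, -0.142], [0, 0, -0.142], [0, 0, -0.142], [0, 0, -0.142], [0, 0, -0.142]]' --linear '[[0, 0, -3], [0, 0, -3], [0, 0, -3], [0, 0, -3], [0, 0, -2], [0, 0, 0], [0, 0, 0], [0, 0, 0]]' --fingers '[0, 0, 0, 0, 0, 0, 0, 0]'

```text
clock: 29.7
ee_pos: [0.4811, -0.1785, 0.2386]
tool_rot: [0.717, 3.058, 0.001]
contact_force: [1.0, 0.1, -0.3]
grip_width: 0.0466
grip_force: 0.0
```

move_arm --dr '[[0, 0, -0.142], [0, 0, -0.142], [0, 0, -0.142], [0, 0, -0.142], [0, 0, -0.142], [0, 0, -0.142], [0, 0, 0], [0, 0, 0]]' --linear '[[0, 0, 0], [0, 0, 0], [0, 0, 0], [0, 0, 0], [0, 0, 0], [0, 0, 0], [-1, 4, 0], [-1, 4.6, 0]]' --fingers '[0, 0, 0, 0, 0, 0, 0, 0]'

```text
clock: 30.5
ee_pos: [0.4676, -0.0915, 0.238]
tool_rot: [-0.596, 3.083, 0.001]
contact_force: [0.4, 0.6, -0.1]
grip_width: 0.0471
grip_force: 0.0
```

move_arm --dr '[[0, 0, 0], [0, 0, 0], [0, 0, 0], [0, 0, 0], [0, 0, 0], [0, 0, 0], [0, 0, 0], [0, 0, 0]]' --linear '[[-1, 4.6, 0], [-1, 4.6, 0], [-1, 4.6, 0], [-1, 4.6, 0], [-1, 4.6, 0], [-1, 4.6, 0], [0, 0, 0], [0, 0, 0]]' --fingers '[0, 0, 0, 0, 0, 0, 0, 0]'

```text
clock: 31.3
ee_pos: [0.4189, 0.1869, 0.2384]
tool_rot: [-0.605, 3.082, 0.001]
contact_force: [0.1, -0.7, -0.1]
grip_width: 0.0473
grip_force: 0.0
```

```bash
python3 - <<'E'
from h import *
st(); go(.411,.337,.22,112)
E
```

```text
t 31.3 pos [0.4189 0.1869 0.2384] rot [-6.050e-01  3.082e+00  1.000e-03] F [ 0.1 -0.7 -0.1] w 0.0473 q [ 0.27  0.09  1.71  0.    1.33 -1.69]
rotvec [0.    0.001 0.004] shift before-turn axes [-4.95 14.19  1.84] after-turn axes [-4.89 14.21  1.84]
```

move_arm --dr '[[0, 0, 0], [0, 0, 0], [0, 0, 0], [0, 0, 0], [0, 0, 0], [0, 0, 0]]' --linear '[[-1.3, 3.6, 0.5], [-1.3, 3.6, 0.5], [-1.2, 3.5, 0.5], [-1.1, 3.5, 0.3], [0, 0, 0], [0, 0, 0]]' --fingers '[0, 0, 0, 0, 0, 0]'

```text
clock: 31.9
ee_pos: [0.4128, 0.3342, 0.2199]
tool_rot: [0.597, -3.084, 0.001]
contact_force: [0.5, -0.8, 0.1]
grip_width: 0.0471
grip_force: 0.0
```

```bash
python3 - <<'E'
from h import *
st(); s=snapshot('wrist'); save(s,'w10')
for l in ['key_handle','stand_hole','stand']:
    d=models.pinpoint('wrist',l); print(l,[(np.round(x['location'],4).tolist(),round(x['p'],2)) for x in d])
im=s['image'].astype(int); m=((im[...,2]>1.6*im[...,0])&(im[...,2]>60)).astype(np.uint8)
k,lab,stt,cen=cv2.connectedComponentsWithStats(m)
for i in range(1,k):
    if stt[i,4]>150:
        ys,xs=np.nonzero(lab==i); P=ray(s,np.c_[xs,ys],.126)[:,:2].astype(np.float32)*1000; print(stt[i],cen[i].round(1),cv2.minAreaRect(P))
E
```

```text
t 31.9 pos [0.4128 0.3342 0.2199] rot [ 5.970e-01 -3.084e+00  1.000e-03] F [ 0.5 -0.8  0.1] w 0.0471 q [ 0.55  0.21  1.61 -0.    1.32 -1.4 ]
key_handle [([0.4088, 0.339, 0.1186], 0.63), ([0.2827, 0.3337, 0.1102], 0.59)]
stand_hole [([0.4138, 0.3373, 0.0561], 0.87), ([0.4037, 0.3378, 0.008], 0.32)]
stand [([0.4099, 0.3364, 0.002], 0.59)]
[ 270  167   21   95 1528] [279.9 213.1] ((409.7289733886719, 337.0557861328125), (89.17317199707031, 16.412513732910156), 24.222925186157227)
```

View pics/w10.png

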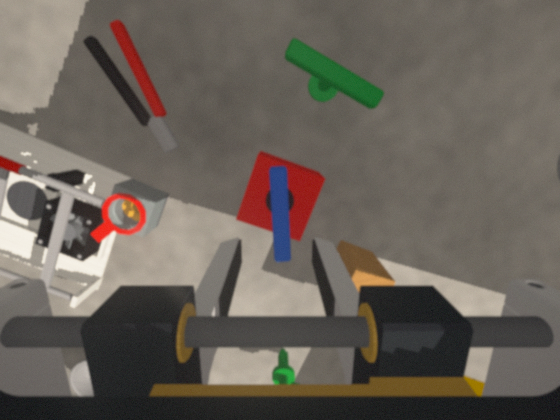

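The view shows the blue bar from (277,168) to (283,260) standing in the red stand. The green T at (335,75) is a look-alike, so I'll leave it alone.

```bash
python3 - <<'E'
from h import *
go(.4097,.3371,.121,114.2)
E
```

```text
rotvec [ 0.     0.    -0.042] shift before-turn axes [0.18 0.43 9.94] after-turn axes [0.16 0.45 9.94]
```

move_arm --dr '[[0, 0, -0.042], [0, 0, 0], [0, 0, 0], [0, 0, 0], [0, 0, 0], [0, 0, 0]]' --linear '[[0, 0, 0], [0.16, 0.44, 2.9], [0, 0, 3.5], [0, 0, 2.5], [0, 0, 1.0], [0, 0, 0]]' --fingers '[0, 0, 0, 0, 0, 0]'

```text
clock: 32.7
ee_pos: [0.4089, 0.3375, 0.1202]
tool_rot: [0.659, -3.069, 0.0]
contact_force: [0.3, -0.0, -0.2]
grip_width: 0.0468
grip_force: 0.0
```

move_arm --dr '[[0, 0, 0], [0, 0, 0], [0, 0, 0], [0, 0, 0], [0, 0, 0], [0, 0, 0]]' --linear '[[0, 0, 0], [0, 0, 0], [0, 0, 0], [0, 0, 0], [0, 0, 0], [0, 0, 0]]' --fingers '[0.8, 0.8, 0.8, 0.8, 0.8, 0.8]' --force 50

```text
clock: 33.3
ee_pos: [0.4097, 0.3389, 0.1216]
tool_rot: [-0.661, 3.07, 0.002]
contact_force: [-0.2, -0.9, 4.1]
grip_width: 0.0159
grip_force: 50.0
```

move_arm --dr '[[0, 0, 0], [0, 0, 0], [0, 0, 0], [0, 0, 0], [0, 0, 0]]' --linear '[[0, 0, -2], [0, 0, -3], [0, 0, -4], [0, 0, 0], [0, 0, 0]]' --fingers '[0.8, 0.8, 0.8, 0.8, 0.8]'

```text
clock: 33.8
ee_pos: [0.4093, 0.3387, 0.2112]
tool_rot: [-0.661, 3.07, 0.002]
contact_force: [-0.2, -0.2, -1.3]
grip_width: 0.0153
grip_force: 50.0
```

```bash
python3 - <<'E'
from h import *
s0=st(); s=snapshot('wrist'); save(s,'w11')
p,Rt=tool()
for l in ['key_handle','key','stand_hole']:
    d=models.pinpoint('wrist',l); print(l,[(np.round(x['location'],4).tolist(),np.round(Rt.inv().apply(np.array(x['location'])-p)*1000,1).tolist(),round(x['p'],2)) for x in d])
im=s['image'].astype(int); m=((im[...,2]>1.6*im[...,0])&(im[...,2]>60)).astype(np.uint8)
k,lab,stt,cen=cv2.connectedComponentsWithStats(m)
for i in range(1,k):
    if stt[i,4]>150:
        ys,xs=np.nonzero(lab==i); P=ray(s,np.c_[xs,ys],p[2]+.005)
        Q=Rt.inv().apply(P-p)[:,:2].astype(np.float32)*1000; print(stt[i],cen[i].round(1),cv2.minAreaRect(Q), Q.min(0),Q.max(0))
go(.494,.178,.21,76)
E
```

```text
t 33.8 pos [0.4093 0.3387 0.2112] rot [-6.61e-01  3.07e+00  2.00e-03] F [-0.2 -0.2 -1.3] w 0.0153 q [ 0.56  0.22  1.62  0.    1.3  -1.44]
key_handle [([0.4079, 0.3407, 0.2109], [-0.5, 2.6, -0.9], 0.73), ([0.2799, 0.3362, 0.1103], [117.9, 51.1, 99.9], 0.7), ([0.476, 0.4679, -0.0032], [-115.3, 90.3, 213.0], 0.69), ([0.5441, 0.0341, 0.0047], [1.3, -333.1, 205.0], 0.62)]
key [([0.6415, 0.439, -0.0051], [-254.2, -4.2, 214.6], 0.97), ([0.2822, 0.3346, -0.0015], [116.2, 48.6, 211.7], 0.8), ([0.4063, 0.3359, 0.0981], [2.8, -1.2, 111.9], 0.65)]
stand_hole [([0.4108, 0.339, 0.0605], [-2.7, -0.3, 149.5], 0.69), ([0.5449, 0.0375, 0.0042], [-0.9, -330.3, 205.5], 0.61)]
[ 262  189   30  128 3445] [276.4 251.5] ((5.624294281005859, 0.8862667083740234), (79.68727111816406, 16.45496940612793), 0.12842871248722076) [-34.2339     -7.3114405] [45.471317  9.143508]
[400 367  41  30 764] [417.9 383.8] ((-86.01036071777344, 94.72586059570312), (18.052379608154297, 35.46259689331055), 59.45250701904297) [-96.89001  81.61825] [-72.87866 111.17765]
rotvec [-0.001 -0.004  0.669] shift before-turn axes [ -1.22 -18.11  -0.1 ] after-turn axes [-12.18 -13.45  -0.08]
```

View pics/w11.png

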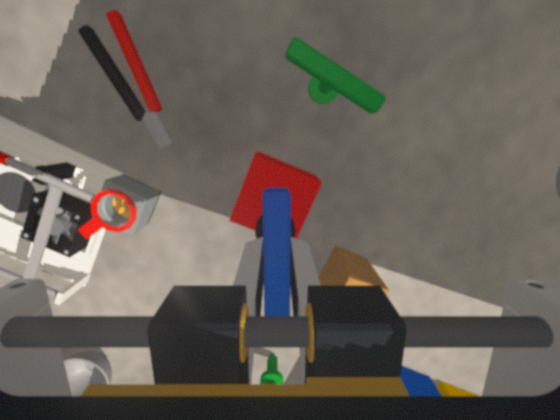

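The key is gripped at its centre and hanging straight (bar centre at about x 276 px). Next I'll carry it over to the left lock.

move_arm --dr '[[0, 0, 0.134], [0, 0, 0.134], [0, 0, 0.134], [0, 0, 0.134], [0, 0, 0.133], [0, 0, 0], [0, 0, 0], [0, 0, 0]]' --linear '[[0, 0, 0], [0, 0, 0], [0, 0, 0], [0, 0, 0], [0, 0, 0], [-3, -3.4, 0], [-3, -3.4, 0], [-3, -3.4, 0]]' --fingers '[0.8, 0.8, 0.8, 0.8, 0.8, 0.8, 0.8, 0.8]'

```text
clock: 34.8
ee_pos: [0.4716, 0.2166, 0.2095]
tool_rot: [-0.381, -3.116, 0.0]
contact_force: [0.2, 0.2, -1.3]
grip_width: 0.0158
grip_force: 50.0
```

move_arm --dr '[[0, 0, 0], [0, 0, 0], [0, 0, 0], [0, 0, 0]]' --linear '[[-3.2, -3.3, 0], [0, 0, 2], [0, 0, 0], [0, 0, 0]]' --fingers '[0.8, 0.8, 0.8, 0.8]'

```text
clock: 35.2
ee_pos: [0.494, 0.1781, 0.1898]
tool_rot: [-0.383, -3.115, -0.0]
contact_force: [-1.1, 0.2, -0.4]
grip_width: 0.0157
grip_force: 50.0
```

```bash
python3 - <<'E'
from h import *
s0=st(); go(.494,.178,.155,76)
s=snapshot('wrist'); save(s,'w12')
d=models.pinpoint('wrist','lock_left_socket'); print([(np.round(x['location'],4).tolist(),round(x['p'],2)) for x in d])
E
```

```text
t 35.2 pos [0.494  0.1781 0.1898] rot [-0.383 -3.115 -0.   ] F [-1.1  0.2 -0.4] w 0.0157 q [ 0.21  0.23  1.67  0.    1.25 -1.11]
rotvec [-0.    -0.004 -0.001] shift before-turn axes [-0.02 -0.01  3.48] after-turn axes [-0.   -0.01  3.48]
[([0.4917, 0.1758, 0.0277], 0.72)]
```

move_arm --dr '[[0, 0, 0], [0, 0, 0], [0, 0, 0], [0, 0, 0], [0, 0, 0], [0, 0, 0]]' --linear '[[0, 0, 2], [0, 0, 2], [0, 0, 1], [0, 0, 0.3], [0, 0, 0.3], [0, 0, 0]]' --fingers '[0.8, 0.8, 0.8, 0.8, 0.8, 0.8]'

```text
clock: 35.9
ee_pos: [0.4953, 0.1784, 0.1353]
tool_rot: [0.383, 3.118, 0.002]
contact_force: [-0.6, -0.1, -1.6]
grip_width: 0.0158
grip_force: 50.0
```

move_arm --dr '[[0, 0, 0], [0, 0, 0], [0, 0, 0]]' --linear '[[0, 0, 0.3], [0, 0, 0.3], [0, 0, 0]]' --fingers '[0.8, 0.8, 0.8]'

```text
clock: 36.2
ee_pos: [0.4948, 0.178, 0.1287]
tool_rot: [-0.384, -3.117, -0.001]
contact_force: [0.3, -0.4, -1.8]
grip_width: 0.0156
grip_force: 50.0
```

move_arm --dr '[[0, 0, 0], [0, 0, 0], [0, 0, 0], [0, 0, 0]]' --linear '[[0, 0, 0.3], [0, 0, 0.3], [0, 0, 0.1], [0, 0, 0]]' --fingers '[0.8, 0.8, 0.8, 0.8]'

```text
clock: 36.6
ee_pos: [0.4948, 0.1781, 0.1216]
tool_rot: [-0.384, -3.117, -0.001]
contact_force: [0.2, -0.1, -1.2]
grip_width: 0.0154
grip_force: 50.0
```

move_arm --dr '[[0, 0, 0.1], [0, 0, 0.1], [0, 0, 0.1], [0, 0, 0.1], [0, 0, 0]]' --linear '[[0, 0, 0], [0, 0, 0], [0, 0, 0], [0, 0, 0], [0, 0, 0]]' --fingers '[0.8, 0.8, 0.8, 0.8, 0.8]'

```text
clock: 37.1
ee_pos: [0.495, 0.1781, 0.1219]
tool_rot: [-0.995, -2.98, -0.001]
contact_force: [0.6, 0.6, -0.9]
grip_width: 0.0156
grip_force: 50.0
```

```bash
python3 - <<'E'
from h import *
s0=st(); print(np.round(s0['moment'],2)); go(.494,.178,.12,76)
E
```

```text
t 37.1 pos [0.495  0.1781 0.1219] rot [-9.95e-01 -2.98e+00 -1.00e-03] F [ 0.6  0.6 -0.9] w 0.0156 q [ 0.21  0.29  1.77  0.    1.08 -0.71]
[-0.    0.07  0.06]
rotvec [ 0.001 -0.001 -0.4  ] shift before-turn axes [ 0.07 -0.07  0.19] after-turn axes [ 0.09 -0.04  0.19]
```

move_arm --dr '[[0, 0, 0], [0, 0, 0.12], [0, 0, 0.12], [0, 0, 0.12], [0, 0, 0.12], [0, 0, 0]]' --linear '[[0, 0, 0.15], [0, 0, 0], [0, 0, 0], [0, 0, 0], [0, 0, 0], [0, 0, 0]]' --fingers '[0.8, 0.8, 0.8, 0.8, 0.8, 0.8]'

```text
clock: 37.7
ee_pos: [0.4954, 0.1778, 0.1212]
tool_rot: [1.671, 2.659, 0.001]
contact_force: [-0.8, -1.6, 6.0]
grip_width: 0.0153
grip_force: 50.0
```

```bash
python3 - <<'E'
from h import *
s0=st(); print(np.round(s0['moment'],2)); go(.494,.178,.12,76)
s=snapshot('wrist'); print(save(s,'w13'))
E
```

```text
t 37.7 pos [0.4954 0.1778 0.1212] rot [1.671e+00 2.659e+00 1.000e-03] F [-0.8 -1.6  6. ] w 0.0153 q [ 0.21  0.29  1.77 -0.    1.08 -0.24]
[-0.43  0.27  0.15]
rotvec [ 0.001  0.001 -0.878] shift before-turn axes [ 0.08 -0.12  0.12] after-turn axes [ 0.14 -0.01  0.12]
None
```

move_arm --dr '[[0, 0, 0.12], [0, 0, 0.12], [0, 0, 0.12], [0, 0, 0.12], [0, 0, 0]]' --linear '[[0, 0, 0], [0, 0, 0], [0, 0, 0], [0, 0, 0], [0, 0, 0]]' --fingers '[0.8, 0.8, 0.8, 0.8, 0.8]'

```text
clock: 38.25
ee_pos: [0.4955, 0.1775, 0.1212]
tool_rot: [2.255, 2.186, 0.001]
contact_force: [-1.2, -2.1, 5.7]
grip_width: 0.0159
grip_force: 50.0
```

```bash
python3 - <<'E'
from h import *
s0=st(); print(np.round(s0['moment'],2)); go(.494,.178,.12,76)
s=snapshot('wrist'); save(s,'w14')
m=((s['image'][...,0].astype(int)>150)&(s['image'][...,1]<70)); print(m.sum())
E
```

```text
t 38.25 pos [0.4955 0.1775 0.1212] rot [2.255e+00 2.186e+00 1.000e-03] F [-1.2 -2.1  5.7] w 0.0159 q [ 0.21  0.29  1.77 -0.    1.08  0.24]
[-0.69  0.23  0.15]
rotvec [ 1.000e-03  1.000e-03 -1.358e+00] shift before-turn axes [ 0.05 -0.15  0.12] after-turn axes [0.16 0.02 0.12]
568
```

move_arm --dr '[[0, 0, 0.08], [0, 0, 0.08], [0, 0, 0]]' --linear '[[0, 0, 0], [0, 0, 0], [0, 0, 0]]' --fingers '[0.8, 0.8, 0.8]'

```text
clock: 38.6
ee_pos: [0.4955, 0.1773, 0.1212]
tool_rot: [2.421, 1.999, 0.0]
contact_force: [-0.9, -2.3, 5.5]
grip_width: 0.0153
grip_force: 50.0
```

```bash
python3 - <<'E'
from h import *
s0=st(); print(np.round(s0['moment'],2)); go(.494,.178,.12,76)
E
```

```text
t 38.6 pos [0.4955 0.1773 0.1212] rot [2.421 1.999 0.   ] F [-0.9 -2.3  5.5] w 0.0153 q [ 0.21  0.29  1.77 -0.    1.08  0.4 ]
[-0.8   0.23  0.17]
rotvec [ 1.000e-03  1.000e-03 -1.517e+00] shift before-turn axes [ 0.04 -0.16  0.11] after-turn axes [0.16 0.03 0.12]
```

move_arm --dr '[[0, 0, 0.06], [0, 0, 0.06], [0, 0, 0.06], [0, 0, 0]]' --linear '[[0, 0, 0], [0, 0, 0], [0, 0, 0], [0, 0, 0]]' --fingers '[0.8, 0.8, 0.8, 0.8]'

```text
clock: 39.0
ee_pos: [0.4954, 0.1771, 0.1211]
tool_rot: [2.591, 1.774, 0.0]
contact_force: [-0.4, -3.2, 5.6]
grip_width: 0.0158
grip_force: 50.0
```

```bash
python3 - <<'E'
from h import *
s0=st(); print(np.round(s0['moment'],2)); go(.494,.178,.12,76)
s=snapshot('wrist'); save(s,'w15'); st()
cv2.imwrite('pics/pair.png',cv2.resize(s['image'][100:400,130:430,::-1],(600,600)))
E
```

```text
t 39.0 pos [0.4954 0.1771 0.1211] rot [2.591 1.774 0.   ] F [-0.4 -3.2  5.6] w 0.0158 q [ 0.21  0.29  1.77 -0.    1.08  0.58]
[-0.87  0.28  0.22]
rotvec [ 0.     0.002 -1.696] shift before-turn axes [ 0.03 -0.16  0.11] after-turn axes [0.16 0.05 0.11]
t 39.05 pos [0.4954 0.1771 0.1211] rot [2.59  1.775 0.   ] F [-0.2 -2.6  5.2] w 0.0156 q [ 0.21  0.29  1.77 -0.    1.08  0.58]
```

View pics/pair.png

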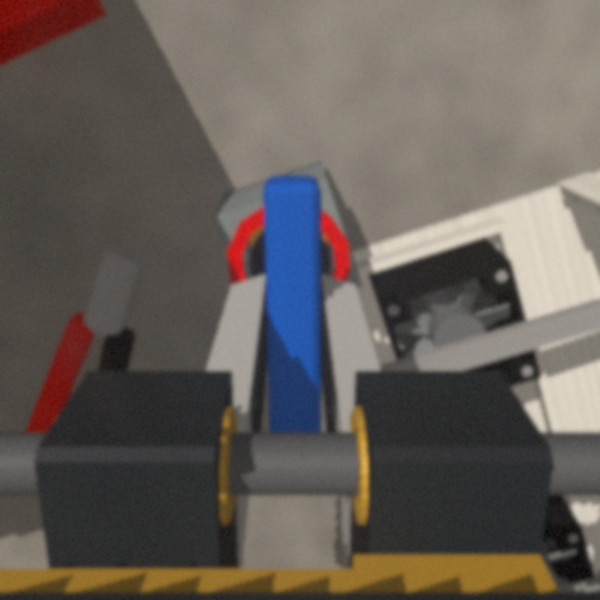

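move_arm --dr '[[0, 0, 0.06], [0, 0, 0.06], [0, 0, 0]]' --linear '[[0, 0, 0], [0, 0, 0], [0, 0, 0]]' --fingers '[0.8, 0.8, 0.8]'

```text
clock: 39.35
ee_pos: [0.4953, 0.177, 0.121]
tool_rot: [2.692, 1.616, -0.0]
contact_force: [-0.7, -4.0, 6.0]
grip_width: 0.0155
grip_force: 50.0
```

```bash
python3 - <<'E'
from h import *
s0=st(); print(np.round(s0['moment'],2)); go(.494,.178,.12,76)
E
```

```text
t 39.35 pos [0.4953 0.177  0.121 ] rot [ 2.692  1.616 -0.   ] F [-0.7 -4.   6. ] w 0.0155 q [ 0.21  0.29  1.77 -0.    1.08  0.7 ]
[-1.03  0.29  0.19]
rotvec [ 0.     0.002 -1.816] shift before-turn axes [ 0.02 -0.16  0.1 ] after-turn axes [0.15 0.06 0.1 ]
```

```bash
cat >> h.py <<'E'
def wing(s,C,zz=.047,rmin=.024,rmax=.045):
    im=s['image'].astype(int); m=(im[...,0]>1.8*im[...,1])&(im[...,0]>1.8*im[...,2])&(im[...,0]>70)
    ys,xs=np.nonzero(m); P=ray(s,np.c_[xs,ys],zz)[:,:2]-np.array(C); rr=np.hypot(*P.T); k=(rr>rmin)&(rr<rmax)
    a=np.degrees(np.arctan2(P[k,1],P[k,0])); h=np.histogram(a,bins=np.arange(-180,181,20))[0]
    v=P[k].mean(0) if k.any() else [0,0]
    return k.sum(), np.round(np.degrees(np.arctan2(v[1],v[0])),0), h.tolist()
E
python3 - <<'E'
from h import *
s=snapshot('scene'); t=snapshot('top'); w=snapshot('wrist')
save(s,'s16'); save(t,'t16')
for nm,S,f in [('scene',s,['scene0','scene5','s16']),('top',t,['top0','top5','t16'])]:
    for n in f:
        S2=dict(S); S2['image']=cv2.imread(f'pics/{n}.png')[:,:,::-1]
        print(n,'L',wing(S2,(.494,.178)),'R',wing(S2,(.4828,-.1057)))
im=w['image'].astype(int); p,Rt=tool()
m=((im[...,2]>1.6*im[...,0])&(im[...,2]>60)).astype(np.uint8)
k,lab,stt,cen=cv2.connectedComponentsWithStats(m)
for i in range(1,k):
    if stt[i,4]>1000:
        ys,xs=np.nonzero(lab==i); P=ray(w,np.c_[xs,ys],p[2]+.005); Q=Rt.inv().apply(P-p)[:,:2].astype(np.float32)*1000; print(stt[i],cv2.minAreaRect(Q),Q.max(0))
E
```

```text
scene0 L (np.int64(92), np.float64(-98.0), [8, 8, 11, 8, 7, 10, 26, 4, 0, 0, 0, 0, 0, 0, 0, 0, 3, 7]) R (np.int64(55), np.float64(-151.0), [12, 7, 6, 6, 6, 3, 0, 0, 0, 0, 0, 0, 0, 0, 0, 0, 0, 15])
scene5 L (np.int64(93), np.float64(-97.0), [8, 8, 11, 8, 7, 10, 26, 5, 0, 0, 0, 0, 0, 0, 0, 0, 3, 7]) R (np.int64(51), np.float64(-155.0), [12, 7, 5, 3, 6, 3, 0, 0, 0, 0, 0, 0, 0, 0, 0, 0, 0, 15])
s16 L (np.int64(53), np.float64(-127.0), [7, 1, 5, 18, 10, 2, 0, 0, 0, 0, 0, 0, 0, 0, 0, 0, 3, 7]) R (np.int64(55), np.float64(-151.0), [12, 7, 6, 6, 6, 3, 0, 0, 0, 0, 0, 0, 0, 0, 0, 0, 0, 15])
top0 L (np.int64(51), np.float64(-38.0), [0, 1, 1, 4, 2, 4, 8, 22, 3, 2, 2, 2, 0, 0, 0, 0, 0, 0]) R (np.int64(63), np.float64(-143.0), [1, 1, 2, 4, 6, 5, 7, 6, 3, 1, 1, 0, 0, 0, 0, 0, 12, 14])
top5 L (np.int64(10), np.float64(13.0), [0, 0, 0, 0, 0, 0, 0, 0, 4, 2, 2, 2, 0, 0, 0, 0, 0, 0]) R (np.int64(65), np.float64(-139.0), [1, 1, 2, 4, 6, 5, 8, 6, 3, 2, 1, 0, 0, 0, 0, 0, 12, 14])
t16 L (np.int64(8), np.float64(-88.0), [0, 0, 0, 0, 8, 0, 0, 0, 0, 0, 0, 0, 0, 0, 0, 0, 0, 0]) R (np.int64(68), np.float64(-138.0), [1, 1, 2, 4, 6, 6, 7, 6, 3, 2, 3, 1, 0, 0, 0, 0, 12, 14])
[ 261  188   31  129 3517] ((8.458377838134766, -0.7199983596801758), (79.61764526367188, 16.79197883605957), 0.0893590971827507) [48.271763  7.706272]
```

move_arm --dr '[[0, 0, -0.1], [0, 0, -0.1], [0, 0, 0], [0, 0, 0], [0, 0, 0], [0, 0, 0], [0, 0, 0], [0, 0, 0]]' --linear '[[0, 0, 0], [0, 0, 0], [0, 0, -1], [0, 0, -2], [0, 0, -3], [-3.5, 0, 0], [-4, 0, 0], [0, 0, 0]]' --fingers '[0.8, 0.8, 0.8, 0.8, 0.8, 0.8, 0.8, 0.8]'

```text
clock: 40.3
ee_pos: [0.4717, 0.1038, 0.1809]
tool_rot: [-2.525, -1.868, 0.002]
contact_force: [-0.1, 0.8, -1.1]
grip_width: 0.0156
grip_force: 50.0
```

```bash
python3 - <<'E'
from h import *
st(); look('lockL2',[.494,.178,.026],'lock_left_socket')
z=np.load('lockL2.npz'); s={k:z[k] for k in ['fov_y','cx','cy','rvec','tvec']}; s['image']=z['img']; s['fov_y']=float(s['fov_y'])
print('wing',wing(s,(.494,.178),.05))
I=s['image'].astype(int).sum(2); u,v=px(s,[[.494,.178,.026]])[0]
print(I[int(v)-12:int(v)+13:1,int(u)-14:int(u)+15:1]//10)
for th in (130,150,170,190):
    k,lab,stt,cen=cv2.connectedComponentsWithStats((I<th).astype(np.uint8)); i=lab[int(v),int(u)]
    if i==0: continue
    ys,xs=np.nonzero(lab==i); P=ray(s,np.c_[xs,ys],.026)[:,:2].astype(np.float32)*1000; print(th,len(xs),P.mean(0),cv2.minAreaRect(P))
E
```

```text
t 40.3 pos [0.4717 0.1038 0.1809] rot [-2.525e+00 -1.868e+00  2.000e-03] F [-0.1  0.8 -1.1] w 0.0156 q [0.07 0.17 1.77 0.   1.2  0.37]
[]
crop 236 90 exp 276.51269980866266 130.60302966421932 cam [0.495 0.179 0.339]
wing (np.int64(589), np.float64(-99.0), [17, 20, 21, 63, 249, 24, 8, 14, 12, 11, 12, 13, 18, 22, 18, 20, 26, 21])
[[21 20 22 25 26 27 28 28 27 29 29 29 27 28 29 28 27 28 28 27 27 28 28 27
  26 24 24 23 25]
 [23 23 25 26 27 27 28 28 28 28 29 28 27 27 28 28 28 28 28 27 28 26 28 28
  26 26 24 22 23]
 [24 26 27 28 28 27 27 28 28 28 28 28 28 29 28 28 27 27 28 28 28 27 29 27
  27 26 24 22 22]
 [26 27 28 28 26 28 28 28 28 29 28 27 28 27 25 25 25 26 28 27 27 27 28 28
  27 27 25 24 20]
 [26 27 28 28 28 28 28 28 28 28 27 27 27 25 22 22 21 23 26 27 27 27 28 27
  26 27 27 24 23]
 [27 28 27 28 28 28 28 27 26 27 27 25 24 22 20 19 18 21 25 27 27 27 26 27
  27 28 29 26 24]
 [28 28 28 28 28 27 28 27 27 25 24 23 21 19 17 16 17 19 23 25 27 27 27 27
  28 28 28 28 26]
 [28 27 28 27 28 28 27 27 24 25 22 20 19 18 16 17 17 18 20 23 27 27 27 28
  28 28 27 28 27]
 [28 27 27 27 28 27 27 25 22 20 20
[... 960 characters left out ...]
  29 29 30 29 29]
 [24 25 26 27 26 27 30 35 39 37 30 23 18 17 19 20 22 25 25 27 27 27 28 28
  27 28 28 28 28]
 [23 25 26 27 28 28 32 37 41 40 34 27 20 20 20 24 24 26 26 26 28 28 27 28
  27 27 28 28 28]
 [22 24 25 26 27 29 34 39 42 40 35 28 23 22 24 26 27 28 28 28 27 27 28 28
  29 29 28 28 29]
 [21 23 25 27 29 31 35 40 42 39 34 29 25 25 26 27 27 28 28 28 28 29 30 32
  32 32 29 28 31]
 [20 22 24 28 33 38 40 40 41 39 31 28 27 26 28 27 28 27 27 28 30 33 36 36
  36 36 31 30 34]
 [21 20 23 28 35 40 41 41 40 35 32 28 28 26 28 28 26 27 28 29 33 36 40 39
  37 36 33 34 38]]
190 121 [493.55222 178.5105 ] ((493.52978515625, 178.4207763671875), (11.42647647857666, 10.980440139770508), 13.098906517028809)
```

The left socket now sits at about -77° in world, which is exactly its 1.3 rad stop, with the wing over the bar. Before the second lock I'll check how the key sits in the grip.

```bash
python3 - <<'E'
from h import *
p,Rt=tool()
for c in ['scene','wrist','scene','top']:
    w=snapshot(c)
    for l in ['key','key_handle']:
        for x in models.pinpoint(c,l):
            q=Rt.inv().apply(np.array(x['location'])-p)*1000
            if np.linalg.norm(q)<140: print(c,l,np.round(q,1),round(x['p'],2))
    if c=='wrist':
        im=w['image'].astype(int); m=((im[...,2]>1.6*im[...,0])&(im[...,2]>60)).astype(np.uint8)
        k,lab,stt,cen=cv2.connectedComponentsWithStats(m); i=1+np.argmax(stt[1:,4])
        ys,xs=np.nonzero(lab==i); P=ray(w,np.c_[xs,ys],p[2]+.005); Q=Rt.inv().apply(P-p)[:,:2].astype(np.float32)*1000; print(stt[i],cv2.minAreaRect(Q),Q.max(0))
        for lo,hi in [(40,46),(30,40),(20,30),(10,20),(0,10)]:
            q=Q[(Q[:,0]>lo)&(Q[:,0]<hi)]; print(lo, q[:,1].min(),q[:,1].max(), q[:,1].ptp() if hasattr(q,'ptp') else np.ptp(q[:,1]))
    if c=='scene': save(w,'s17'); print('px TCP',px(w,[p,p+Rt.apply([0,0,.111])]))
go(.4828,-.1057,.19,82)
E
```

```text
scene key [  4.    1.3 110.3] 0.64
scene key_handle [-4.3 -1.8  3.2] 0.65
px TCP [[318.20194203 195.84332636]
 [315.8816779  229.93939918]]
wrist key [ -1.8  -2.1 112.9] 0.62
wrist key_handle [ 4.4 -2.2 -0.1] 0.77
[ 261  188   31  128 3498] ((9.969635009765625, -0.5911026000976562), (78.61572265625, 16.749467849731445), 0.08013211190700531) [49.27     7.80773]
40 -8.198422 6.519897 14.718319
30 -8.872409 7.20951 16.081919
20 -8.945922 7.80773 16.753653
10 -8.540603 7.487883 16.028486
0 -8.082819 7.6295195 15.712338
scene key [  1.6   2.1 113.4] 0.91
scene key_handle [-1.6  0.4  4. ] 0.55
px TCP [[318.20194203 195.84332636]
 [315.8816779  229.93939918]]
rotvec [ 0.000e+00 -1.000e-03 -1.725e+00] shift before-turn axes [-20.03   7.06  -1.  ] after-turn axes [ -3.9  -20.88  -0.98]
```

```bash
python3 - <<'E'
from h import *
p,Rt=tool(); w=snapshot('scene'); im=w['image'].astype(int)
m=((im[...,2]>1.5*im[...,0])&(im[...,2]>50)).astype(np.uint8); u,v=px(w,[p])[0].astype(int)
sub=np.zeros_like(m); sub[v-35:v+35,u-40:u+40]=m[v-35:v+35,u-40:u+40]
ys,xs=np.nonzero(sub); print(len(xs),xs.min(),xs.max(),ys.min(),ys.max())
# fit: render box silhouette for offsets & pitch, best IoU
def box(dx,pitch,dy=0,dz=0):
    c=np.array([[a*.045,b*.008,e*.008] for a in(-1,1) for b in(-1,1) for e in(-1,1)])
    c=R.from_rotvec([0,pitch,0]).apply(c)+[dx,dy,.003+dz]
    h=cv2.convexHull(px(w,p+Rt.apply(c)).astype(np.float32)); M=np.zeros(m.shape,np.uint8)
    cv2.fillConvexPoly(M,np.round(h*16).astype(np.int32),1,shift=4); return M
# ignore occluded: score = blue outside box penalised + extent ends
best=[]
for dx in np.arange(-.006,.0081,.002):
  for pt in np.radians(np.arange(-8,9,2)):
    for dy in (-.003,0,.003):
     for dz in (-.004,0,.004):
      M=box(dx,pt,dy,dz); best.append(((M&sub).sum()/((M|sub).sum()),dx,np.degrees(pt),dy,dz))
best.sort(reverse=True); print(np.round(best[:12],4))
E
```

```text
133 307 330 187 208
[[ 4.750e-01  0.000e+00  6.000e+00  0.000e+00  0.000e+00]
 [ 4.716e-01  4.000e-03  6.000e+00  3.000e-03 -4.000e-03]
 [ 4.716e-01 -4.000e-03  6.000e+00  0.000e+00  4.000e-03]
 [ 4.700e-01 -4.000e-03  4.000e+00 -3.000e-03  4.000e-03]
 [ 4.683e-01 -4.000e-03  6.000e+00 -3.000e-03  4.000e-03]
 [ 4.683e-01 -4.000e-03  2.000e+00 -3.000e-03  4.000e-03]
 [ 4.667e-01  0.000e+00  4.000e+00  3.000e-03  0.000e+00]
 [ 4.667e-01 -4.000e-03  4.000e+00  0.000e+00  4.000e-03]
 [ 4.650e-01  0.000e+00  6.000e+00  3.000e-03  0.000e+00]
 [ 4.626e-01 -6.000e-03  6.000e+00  0.000e+00  4.000e-03]
 [ 4.624e-01 -4.000e-03  8.000e+00  0.000e+00  4.000e-03]
 [ 4.621e-01 -2.000e-03  8.000e+00 -3.000e-03  4.000e-03]]
```

move_arm --dr '[[0, 0, -0.133], [0, 0, -0.133], [0, 0, -0.133], [0, 0, -0.133], [0, 0, -0.133], [0, 0, -0.133], [0, 0, -0.133], [0, 0, -0.133]]' --linear '[[0, 0, -1], [0, 0, -1], [0, 0, 0], [0, 0, 0], [0, 0, 0], [0, 0, 0], [0, 0, 0], [0, 0, 0]]' --fingers '[0.8, 0.8, 0.8, 0.8, 0.8, 0.8, 0.8, 0.8]'

```text
clock: 41.85
ee_pos: [0.4732, 0.1063, 0.2003]
tool_rot: [-1.217, -2.896, -0.001]
contact_force: [0.1, 0.6, -1.1]
grip_width: 0.0151
grip_force: 50.0
```

move_arm --dr '[[0, 0, -0.133], [0, 0, -0.133], [0, 0, -0.133], [0, 0, -0.133], [0, 0, -0.133], [0, 0, 0], [0, 0, 0], [0, 0, 0]]' --linear '[[0, 0, 0], [0, 0, 0], [0, 0, 0], [0, 0, 0], [0, 0, 0], [-1, -4.2, 0], [-1, -4.2, 0], [-1, -4.2, 0]]' --fingers '[0.8, 0.8, 0.8, 0.8, 0.8, 0.8, 0.8, 0.8]'

```text
clock: 42.65
ee_pos: [0.486, -0.0237, 0.2003]
tool_rot: [0.211, 3.134, 0.001]
contact_force: [0.3, -0.2, -1.1]
grip_width: 0.0152
grip_force: 50.0
```

move_arm --dr '[[0, 0, 0], [0, 0, 0], [0, 0, 0], [0, 0, 0]]' --linear '[[-0.8, -4.2, 0], [0, -4.1, 0], [0, 0, 0], [0, 0, 0]]' --fingers '[0.8, 0.8, 0.8, 0.8]'

```text
clock: 43.05
ee_pos: [0.4824, -0.1064, 0.2]
tool_rot: [-0.217, -3.133, -0.003]
contact_force: [0.4, -0.2, -0.7]
grip_width: 0.0156
grip_force: 50.0
```

```bash
python3 - <<'E'
from h import *
p,Rt=tool(); st(); w=snapshot('scene'); save(w,'s18'); t=snapshot('wrist')
a=px(w,[p,p+Rt.apply([0,0,.111]),p+Rt.apply([.045,0,.003]),p+Rt.apply([-.045,0,.003])]); print(a)
u,v=a[:2].mean(0).astype(int); c=w['image'][v-35:v+40,u-40:u+40]; print('crop',u-40,v-35)
p1=cv2.resize(c[:,:,::-1],(640,600),interpolation=cv2.INTER_CUBIC); cv2.imwrite('pics/keyview.png',p1)
im=t['image'].astype(int); m=((im[...,2]>1.6*im[...,0])&(im[...,2]>60)).astype(np.uint8)
k,lab,stt,cen=cv2.connectedComponentsWithStats(m); i=1+np.argmax(stt[1:,4])
ys,xs=np.nonzero(lab==i); P=ray(t,np.c_[xs,ys],p[2]+.005); Q=Rt.inv().apply(P-p)[:,:2].astype(np.float32)*1000; print(stt[i],cv2.minAreaRect(Q),Q.max(0))
for c,s in (('scene',w),('wrist',t)):
    for l in ['key','key_handle']:
        for x in models.pinpoint(c,l):
            q=Rt.inv().apply(np.array(x['location'])-p)*1000
            if np.linalg.norm(q)<140: print(c,l,np.round(q,1),round(x['p'],2))
go(.4828,-.1057,.19,82)
E
```

```text
t 43.05 pos [ 0.4824 -0.1064  0.2   ] rot [-2.170e-01 -3.133e+00 -3.000e-03] F [ 0.4 -0.2 -0.7] w 0.0156 q [-0.36  0.17  1.72  0.    1.25 -1.79]
[[255.86448541 160.27786438]
 [256.66087137 193.67465168]
 [268.84315822 155.93018185]
 [242.49144052 166.69739682]]
crop 216 141
[ 262  189   30  128 3460] ((7.642738342285156, 1.7575998306274414), (16.320301055908203, 78.99015808105469), 89.98945617675781) [47.138653  9.915331]
scene key_handle [1.4 0.1 1.8] 0.66
wrist key [  3.8   2.3 112. ] 0.6
wrist key_handle [2.8 0.6 1.2] 0.9
rotvec [ 0.001 -0.     0.006] shift before-turn axes [-0.02 -0.1   1.01] after-turn axes [-0.03 -0.09  1.01]
```

View pics/keyview.png

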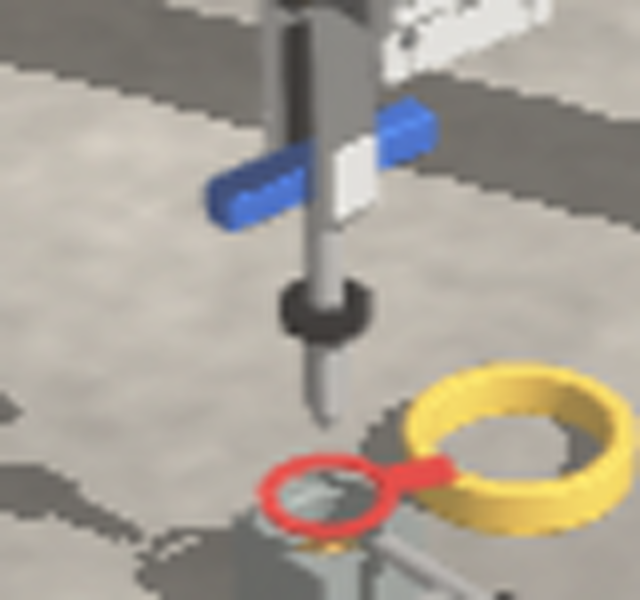

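The crop shows the key hanging upright, with its tip at about (322,425) against an expected (325,421) and the right lock's bore below it at (328,495). I'll insert it.

move_arm --dr '[[0, 0, 0], [0, 0, 0], [0, 0, 0], [0, 0, 0], [0, 0, 0], [0, 0, 0], [0, 0, 0], [0, 0, 0]]' --linear '[[0, 0.05, 2], [0, 0, 2], [0, 0, 1.5], [0, 0, 0.5], [0, 0, 0.3], [0, 0, 0.3], [0, 0, 0.2], [0, 0, 0]]' --fingers '[0.8, 0.8, 0.8, 0.8, 0.8, 0.8, 0.8, 0.8]'

```text
clock: 44.15
ee_pos: [0.4829, -0.1054, 0.1324]
tool_rot: [0.213, 3.134, 0.001]
contact_force: [-0.5, -0.4, -1.1]
grip_width: 0.0154
grip_force: 50.0
```

```bash
python3 - <<'E'
from h import *
s0=st(); print(np.round(s0['moment'],2)); go(.483,-.106,.12,82)
E
```

```text
t 44.15 pos [ 0.4829 -0.1054  0.1324] rot [2.130e-01 3.134e+00 1.000e-03] F [-0.5 -0.4 -1.1] w 0.0154 q [-0.36  0.23  1.82  0.    1.09 -1.79]
[0.03 0.08 0.02]
rotvec [0.001 0.    0.004] shift before-turn axes [-0.02 -0.06  1.24] after-turn axes [-0.02 -0.06  1.24]
```

move_arm --dr '[[0, 0, 0], [0, 0, 0], [0, 0, 0], [0, 0, 0], [0, 0, 0]]' --linear '[[0, 0, 0.4], [0, 0, 0.3], [0, 0, 0.3], [0, 0, 0.2], [0, 0, 0]]' --fingers '[0.8, 0.8, 0.8, 0.8, 0.8]'

```text
clock: 44.65
ee_pos: [0.4825, -0.1055, 0.1198]
tool_rot: [-0.213, -3.134, -0.001]
contact_force: [0.1, -0.7, -2.1]
grip_width: 0.0154
grip_force: 50.0
```

move_arm --dr '[[0, 0, 0.1], [0, 0, 0.1], [0, 0, 0.1], [0, 0, 0.1], [0, 0, 0]]' --linear '[[0, 0, 0], [0, 0, 0], [0, 0, 0], [0, 0, 0], [0, 0, 0]]' --fingers '[0.8, 0.8, 0.8, 0.8, 0.8]' --force 60

```text
clock: 45.15
ee_pos: [0.4825, -0.1062, 0.1201]
tool_rot: [-0.83, -3.03, 0.001]
contact_force: [-0.4, -3.5, -1.1]
grip_width: 0.0155
grip_force: 60.0
```

```bash
python3 - <<'E'
from h import *
s0=st(); print(np.round(s0['moment'],2)); go(.483,-.106,.12,82)
E
```

```text
t 45.15 pos [ 0.4825 -0.1062  0.1201] rot [-8.30e-01 -3.03e+00  1.00e-03] F [-0.4 -3.5 -1.1] w 0.0155 q [-0.36  0.24  1.84 -0.    1.06 -1.39]
[-0.84  0.18  0.04]
rotvec [-0.001 -0.    -0.395] shift before-turn axes [-0.03  0.04  0.01] after-turn axes [-0.04  0.03  0.01]
```

move_arm --dr '[[0, 0, 0.12], [0, 0, 0.12], [0, 0, 0.12], [0, 0, 0.12], [0, 0, 0]]' --linear '[[0, 0, 0.05], [0, 0, 0.05], [0, 0, 0], [0, 0, 0], [0, 0, 0]]' --fingers '[0.8, 0.8, 0.8, 0.8, 0.8]'

```text
clock: 45.65
ee_pos: [0.4828, -0.1062, 0.1199]
tool_rot: [1.523, 2.747, -0.001]
contact_force: [-2.1, -3.4, 5.3]
grip_width: 0.0153
grip_force: 60.0
```

```bash
python3 - <<'E'
from h import *
s0=st(); print(np.round(s0['moment'],2)); go(.483,-.106,.12,82)
E
```

```text
t 45.65 pos [ 0.4828 -0.1062  0.1199] rot [ 1.523e+00  2.747e+00 -1.000e-03] F [-2.1 -3.4  5.3] w 0.0153 q [-0.36  0.24  1.84 -0.    1.06 -0.91]
[-0.82  0.56  0.11]
rotvec [-0.001  0.001 -0.873] shift before-turn axes [ 0.    0.03 -0.01] after-turn axes [-0.02  0.02 -0.01]
```

move_arm --dr '[[0, 0, 0.12], [0, 0, 0.12], [0, 0, 0.12], [0, 0, 0.12], [0, 0, 0]]' --linear '[[0, -0.1, 0], [0, 0, 0], [0, 0, 0], [0, 0, 0], [0, 0, 0]]' --fingers '[0.8, 0.8, 0.8, 0.8, 0.8]'

```text
clock: 46.15
ee_pos: [0.4824, -0.1064, 0.1199]
tool_rot: [2.131, 2.307, 0.001]
contact_force: [-0.8, -3.5, 5.7]
grip_width: 0.0154
grip_force: 60.0
```

```bash
python3 - <<'E'
from h import *
s0=st(); print(np.round(s0['moment'],2)); go(.483,-.106,.12,82)
E
```

```text
t 46.15 pos [ 0.4824 -0.1064  0.1199] rot [2.131e+00 2.307e+00 1.000e-03] F [-0.8 -3.5  5.7] w 0.0154 q [-0.36  0.24  1.84  0.    1.06 -0.44]
[-0.67  0.36  0.18]
rotvec [ 1.000e-03  1.000e-03 -1.352e+00] shift before-turn axes [ 0.03  0.06 -0.01] after-turn axes [-0.06  0.04 -0.01]
```

move_arm --dr '[[0, 0, 0.08], [0, 0, 0.08], [0, 0, 0.08], [0, 0, 0]]' --linear '[[0, 0, 0], [0, 0, 0], [0, 0, 0], [0, 0, 0]]' --fingers '[0.8, 0.8, 0.8, 0.8]'

```text
clock: 46.55
ee_pos: [0.4824, -0.1063, 0.1199]
tool_rot: [2.391, 2.036, 0.002]
contact_force: [-1.8, -2.0, 5.7]
grip_width: 0.0158
grip_force: 60.0
```

```bash
python3 - <<'E'
from h import *
s0=st(); print(np.round(s0['moment'],2)); go(.483,-.106,.12,82)
w=snapshot('wrist'); p,Rt=tool(); print(wing(snapshot('scene'),(.4828,-.1057)))
im=w['image'].astype(int); m=((im[...,2]>1.6*im[...,0])&(im[...,2]>60)).astype(np.uint8)
k,lab,stt,cen=cv2.connectedComponentsWithStats(m); i=1+np.argmax(stt[1:,4])
ys,xs=np.nonzero(lab==i); P=ray(w,np.c_[xs,ys],p[2]+.005); Q=Rt.inv().apply(P-p)[:,:2].astype(np.float32)*1000; print(stt[i],cv2.minAreaRect(Q),Q.max(0))
E
```

```text
t 46.55 pos [ 0.4824 -0.1063  0.1199] rot [2.391e+00 2.036e+00 2.000e-03] F [-1.8 -2.   5.7] w 0.0158 q [-0.36  0.24  1.84  0.    1.06 -0.2 ]
[-0.68  0.37  0.19]
rotvec [ 1.000e-03  1.000e-03 -1.591e+00] shift before-turn axes [ 0.04  0.05 -0.01] after-turn axes [-0.05  0.04 -0.01]
(np.int64(44), np.float64(174.0), [6, 5, 1, 4, 4, 2, 0, 0, 0, 0, 0, 0, 0, 4, 11, 3, 0, 4])
[ 261  188   30  129 3434] ((8.503753662109375, -0.4338083267211914), (16.10324478149414, 79.63078308105469), 89.4044418334961) [48.333557   7.8317866]
```

move_arm --dr '[[0, 0, 0.07], [0, 0, 0.07], [0, 0, 0.07], [0, 0, 0.05], [0, 0, 0]]' --linear '[[0, 0, 0], [0, 0, 0], [0, 0, 0], [0, 0, 0], [0, 0, 0]]' --fingers '[0.8, 0.8, 0.8, 0.8, 0.8]'

```text
clock: 47.15
ee_pos: [0.4824, -0.1063, 0.1198]
tool_rot: [2.635, 1.71, 0.002]
contact_force: [-1.5, -2.5, 5.5]
grip_width: 0.0153
grip_force: 60.0
```

```bash
python3 - <<'E'
from h import *
s0=st(); print(np.round(s0['moment'],2)); go(.483,-.106,.12,82)
print(wing(snapshot('scene'),(.4828,-.1057)))
E
```

```text
t 47.15 pos [ 0.4824 -0.1063  0.1198] rot [2.635e+00 1.710e+00 2.000e-03] F [-1.5 -2.5  5.5] w 0.0153 q [-0.36  0.24  1.84  0.    1.05  0.06]
[-0.69  0.35  0.25]
rotvec [ 1.000e-03  1.000e-03 -1.851e+00] shift before-turn axes [ 0.05  0.04 -0.02] after-turn axes [-0.05  0.04 -0.02]
(np.int64(48), np.float64(179.0), [6, 6, 1, 4, 5, 3, 0, 0, 0, 0, 0, 0, 0, 5, 11, 2, 0, 5])
```

move_arm --dr '[[0, 0, -0.1], [0, 0, -0.1], [0, 0, -0.1], [0, 0, 0], [0, 0, 0], [0, 0, 0], [0, 0, 0], [0, 0, 0]]' --linear '[[0, 0, 0], [0, 0, 0], [0, 0, -1], [0, 0, -2], [0, 0, -3], [-3.6, 0, 0], [-4, 0, 0], [0, 0, 0]]' --fingers '[0.8, 0.8, 0.8, 0.8, 0.8, 0.8, 0.8, 0.8]'

```text
clock: 48.0
ee_pos: [0.4725, -0.1844, 0.1786]
tool_rot: [2.355, 2.079, 0.001]
contact_force: [0.3, 1.0, -0.2]
grip_width: 0.015
grip_force: 60.0
```

```bash
python3 - <<'E'
from h import *
st(); look('lockR2',[.4828,-.1057,.026],'lock_right_socket')
z=np.load('lockR2.npz'); s={k:z[k] for k in ['fov_y','cx','cy','rvec','tvec']}; s['image']=z['img']; s['fov_y']=float(s['fov_y'])
print('wing',wing(s,(.4828,-.1057),.05))
I=s['image'].astype(int).sum(2); u,v=px(s,[[.4828,-.1057,.026]])[0]
for th in (170,190,200):
    k,lab,stt,cen=cv2.connectedComponentsWithStats((I<th).astype(np.uint8)); i=lab[int(v),int(u)]
    if i==0: continue
    ys,xs=np.nonzero(lab==i); P=ray(s,np.c_[xs,ys],.026)[:,:2].astype(np.float32)*1000; print(th,len(xs),P.mean(0),cv2.minAreaRect(P))
go(.41,.338,.25,114.2)
E
```

```text
t 48.0 pos [ 0.4725 -0.1844  0.1786] rot [2.355e+00 2.079e+00 1.000e-03] F [ 0.3  1.  -0.2] w 0.015 q [-0.51  0.21  1.73  0.    1.21 -0.39]
[([0.4857, -0.1086, 0.0267], 0.69), ([0.7508, -0.1714, -0.0054], 0.35)]
crop 236 88 exp 276.9835654722744 128.9113695696287 cam [ 0.482 -0.106  0.337]
wing (np.int64(651), np.float64(94.0), [20, 20, 22, 18, 18, 12, 8, 15, 11, 11, 12, 13, 68, 303, 30, 25, 22, 23])
170 155 [ 482.21652 -105.18343] ((482.25762939453125, -105.28399658203125), (12.942526817321777, 12.632397651672363), 15.35468578338623)
190 187 [ 482.27942  -105.195564] ((481.928955078125, -105.18534851074219), (14.338995933532715, 14.229057312011719), 10.710989952087402)
200 205 [ 482.24176 -105.15126] ((482.16253662109375, -105.30362701416016), (15.287609100341797, 14.549177169799805), 10.715906143188477)
rotvec [ 0.003 -0.004 -2.118] shift before-turn axes [ 50.74 -12.59  -6.97] after-turn axes [-15.62  49.86  -7.18]
```

```bash
cat > ang.py <<'E'
from h import *
def load(n):
    z=np.load(n+'.npz'); s={k:z[k] for k in ['fov_y','cx','cy','rvec','tvec']}; s['image']=z['img']; s['fov_y']=float(s['fov_y']); return s
def sq(n,C):
    s=load(n); g=cv2.GaussianBlur(s['image'].astype(np.float32).sum(2),(0,0),.5)
    best=[]
    for a in np.arange(-45,45,1.):
        c,si=np.cos(np.radians(a)),np.sin(np.radians(a)); Rm=np.array([[c,-si],[si,c]])
        t=np.linspace(-1,1,25)
        def samp(h):
            e=np.r_[np.c_[t*h*.8,0*t+h],np.c_[t*h*.8,0*t-h],np.c_[0*t+h,t*h*.8],np.c_[0*t-h,t*h*.8]]@Rm.T
            return e
        for dx in np.arange(-.003,.0031,.0005):
            for dy in np.arange(-.003,.0031,.0005):
                f=0
                for h,w in ((.0060,-1),(.0086,1)):
                    e=samp(h)+np.array(C)+[dx,dy]; uv=px(s,np.c_[e,np.full(len(e),.026)]).astype(np.float32)
                    v=cv2.remap(g,uv[:,0],uv[:,1],cv2.INTER_LINEAR).ravel(); f+=w*np.minimum(v,290).mean()
                best.append((f,a,dx,dy))
    best.sort(reverse=True); b=np.array(best[:15]); return b[0].round(4), 'ang',b[:,1].mean().round(1)
def wg(n,C):
    s=load(n); im=s['image'].astype(int); m=(im[...,0]>1.8*im[...,1])&(im[...,0]>1.8*im[...,2])&(im[...,0]>70)
    ys,xs=np.nonzero(m); P=ray(s,np.c_[xs,ys],.048)[:,:2]-np.array(C); rr=np.hypot(*P.T)
    ring=P[(rr<.03)]; c0=(ring.max(0)+ring.min(0))/2
    k=(rr>.030)&(rr<.05); v=P[k]; return 'wing',k.sum(),np.degrees(np.arctan2(*v.mean(0)[::-1])).round(1), v.mean(0).round(4)
if __name__=='__main__':
  for n,C in [('lockL',(.494,.178)),('lockL2',(.494,.178)),('lockR',(.4828,-.1057)),('lockR2',(.4828,-.1057))]:
    print(n,sq(n,C),wg(n,C))
E
python3 ang.py
```

```text
lockL (array([ 8.79532e+01, -1.60000e+01, -5.00000e-04,  0.00000e+00]), 'ang', np.float64(-17.6)) ('wing', np.int64(602), np.float64(-31.5), array([ 0.0338, -0.0208]))
lockL2 (array([ 7.34171e+01,  1.90000e+01, -5.00000e-04,  5.00000e-04]), 'ang', np.float64(19.4)) ('wing', np.int64(296), np.float64(-91.7), array([-0.0012, -0.0396]))
lockR (array([ 8.15199e+01, -1.20000e+01, -5.00000e-04,  5.00000e-04]), 'ang', np.float64(-9.8)) ('wing', np.int64(674), np.float64(155.7), array([-0.0363,  0.0164]))
lockR2 (array([ 6.3614e+01,  1.2000e+01, -5.0000e-04,  5.0000e-04]), 'ang', np.float64(12.9)) ('wing', np.int64(351), np.float64(88.0), array([0.0014, 0.0398]))
```

Both wings now lie along the bar, at -91.7° and 88.0°, so both locks are at their stops. Next the key goes back to its stand.

move_arm --dr '[[0, 0, 0], [0, 0, 0], [0, 0, 0], [0, 0, 0], [0, 0, 0], [0, 0, 0], [0, 0, 0], [0, 0, 0]]' --linear '[[0, 0, -3.5], [0, 0, -3.5], [4.8, -1.1, 0], [4.8, -1.1, 0], [4.8, -1.1, 0], [4.8, -1.1, 0], [4.8, -1.1, 0], [4.8, -1.1, 0]]' --fingers '[0.8, 0.8, 0.8, 0.8, 0.8, 0.8, 0.8, 0.8]'

```text
clock: 48.9
ee_pos: [0.4409, 0.1161, 0.2489]
tool_rot: [-2.35, -2.08, -0.001]
contact_force: [1.5, 0.2, -0.3]
grip_width: 0.0158
grip_force: 60.0
```

move_arm --dr '[[0, 0, 0], [0, 0, 0], [0, 0, 0], [0, 0, 0], [0, 0, 0], [0, 0, 0]]' --linear '[[4.8, -1.1, 0], [4.8, -1.1, 0], [4.8, -1.1, 0], [4.8, -1.1, 0], [0, 0, 0], [0, 0, 0]]' --fingers '[0.8, 0.8, 0.8, 0.8, 0.8, 0.8]'

```text
clock: 49.5
ee_pos: [0.4211, 0.3101, 0.2486]
tool_rot: [-2.348, -2.084, 0.003]
contact_force: [-0.0, -0.1, -1.3]
grip_width: 0.0154
grip_force: 60.0
```

```bash
python3 - <<'E'
from h import *
st(); p,Rt=tool(); go(.411,.337,.19,-7)
for c in ['wrist','scene','top']:
    w=snapshot(c); 
    for l in ['stand_hole','stand','key','key_handle']:
        for x in models.pinpoint(c,l):
            L=np.array(x['location'])
            if abs(L[0]-.41)<.06 and abs(L[1]-.335)<.08: print(c,l,np.round(L,4),np.round(Rt.inv().apply(L-p)*1000,1),round(x['p'],2))
E
```

```text
t 49.5 pos [0.4211 0.3101 0.2486] rot [-2.348 -2.084  0.003] F [-0.  -0.1 -1.3] w 0.0154 q [0.5  0.19 1.57 0.   1.38 0.62]
rotvec [-0.003  0.     0.003] shift before-turn axes [ 2.55 -1.3   5.86] after-turn axes [ 2.55 -1.33  5.86]
wrist stand_hole [0.4111 0.3378 0.0573] [ 26.3 -12.6 191.3] 0.61
wrist stand [0.4093 0.3371 0.0025] [ 25.4 -14.2 246.1] 0.57
wrist stand [0.4146 0.3122 0.1364] [  1.3  -6.3 112.2] 0.49
wrist key [0.4144 0.3109 0.1364] [  0.   -6.4 112.2] 0.78
wrist key_handle [0.4208 0.3089 0.2443] [-1.2 -0.1  4.3] 0.65
wrist key_handle [0.4169 0.3119 0.1346] [  1.3  -4.  114. ] 0.18
scene stand_hole [0.413  0.3393 0.0565] [ 28.1 -10.9 192.1] 0.81
scene stand [ 0.409   0.3343 -0.0024] [ 22.6 -14.1 251. ] 0.56
scene key [0.4256 0.3096 0.1374] [1.000e-01 4.900e+00 1.112e+02] 0.58
scene key_handle [0.4202 0.3042 0.2469] [-6.  -0.1  1.7] 0.66
top stand_hole [0.4081 0.3368 0.0544] [ 25.  -15.5 194.2] 0.58
top stand [0.4099 0.3429 0.0047] [ 31.3 -14.3 243.9] 0.74
top key [0.4246 0.308  0.1378] [ -1.7   4.1 110.8] 0.5
top key_handle [0.4257 0.3077 0.242 ] [-1.8  4.9  6.6] 0.59
```

move_arm --dr '[[0, 0, 0], [0, 0, 0], [0, 0, 0], [0, 0, 0], [0, 0, 0], [0, 0, 0], [0, 0, 0], [0, 0, 0]]' --linear '[[1.3, -0.7, 0], [1.3, -0.65, 0], [0, 0, 2.5], [0, 0, 2.5], [0, 0, 2], [0, 0, 1], [0, 0, 0], [0, 0, 0]]' --fingers '[0.8, 0.8, 0.8, 0.8, 0.8, 0.8, 0.8, 0.8]'

```text
clock: 51.05
ee_pos: [0.4132, 0.337, 0.1702]
tool_rot: [-2.355, -2.079, -0.003]
contact_force: [-0.1, -0.1, -1.3]
grip_width: 0.0154
grip_force: 60.0
```

```bash
python3 - <<'E'
from h import *
s=st(); print(np.round(s['moment'],2)); go(.4105,.3375,.123,-7)
E
```

```text
t 51.05 pos [0.4132 0.337  0.1702] rot [-2.355 -2.079 -0.003] F [-0.1 -0.1 -1.3] w 0.0154 q [0.55 0.25 1.69 0.   1.2  0.68]
[-0.08  0.06 -0.02]
rotvec [ 0.001 -0.002 -0.002] shift before-turn axes [ 0.01 -0.28  4.72] after-turn axes [ 0.02 -0.27  4.72]
```

move_arm --dr '[[0, 0, 0], [0, 0, 0], [0, 0, 0], [0, 0, 0], [0, 0, 0], [0, 0, 0], [0, 0, 0]]' --linear '[[0, -0.25, 0], [0, 0, 0.5], [0, 0, 0.6], [0, 0, 0.7], [0, 0, 0.8], [0, 0, 0], [0, 0, 0]]' --fingers '[0.8, 0.8, 0.8, 0.8, 0.8, 0.8, 0.8]'

```text
clock: 51.75
ee_pos: [0.4103, 0.3363, 0.1431]
tool_rot: [-2.355, -2.078, 0.001]
contact_force: [0.3, -0.8, -1.5]
grip_width: 0.0154
grip_force: 60.0
```

move_arm --dr '[[0, 0, 0], [0, 0, 0], [0, 0, 0], [0, 0, 0], [0, 0, 0], [0, 0, 0]]' --linear '[[0, 0, 0.7], [0, 0, 0.6], [0, 0, 0.4], [0, 0, 0.3], [0, 0, 0], [0, 0, 0]]' --fingers '[0.8, 0.8, 0.8, 0.8, 0.8, 0.8]'

```text
clock: 52.35
ee_pos: [0.4104, 0.3365, 0.1235]
tool_rot: [-2.355, -2.078, -0.001]
contact_force: [0.5, -0.7, -1.8]
grip_width: 0.0151
grip_force: 60.0
```

move_arm --dr '[[0, 0, 0], [0, 0, 0], [0, 0, 0]]' --linear '[[0, 0, 0.2], [0, 0, 0.1], [0, 0, 0]]' --fingers '[0.8, 0.8, 0.8]'

```text
clock: 52.65
ee_pos: [0.4108, 0.3367, 0.1216]
tool_rot: [-2.355, -2.078, -0.003]
contact_force: [-0.8, -0.4, 4.7]
grip_width: 0.0156
grip_force: 60.0
```

The collar has seated, with about 6 N showing. I'll release and lift away.

move_arm --dr '[[0, 0, 0], [0, 0, 0], [0, 0, 0], [0, 0, 0], [0, 0, 0], [0, 0, 0], [0, 0, 0], [0, 0, 0]]' --linear '[[0, 0, 0], [0, 0, 0], [0, 0, 0], [0, 0, 0], [0, 0, -1], [0, 0, -2], [0, 0, -4], [0, 0, -4]]' --fingers '[0.2, 0.2, 0.2, 0.2, 0.2, 0.2, 0.2, 0.2]'

```text
clock: 53.45
ee_pos: [0.41, 0.3361, 0.2318]
tool_rot: [-2.355, -2.078, 0.001]
contact_force: [0.3, 0.4, -0.1]
grip_width: 0.0377
grip_force: 0.0
```

move_arm --dr '[[0, 0, 0], [0, 0, 0], [0, 0, 0], [0, 0, 0], [0, 0, 0], [0, 0, 0], [0, 0, 0], [0, 0, 0]]' --linear '[[-3, 0, -2], [-4, 0, 0], [-4, 0, 0], [-4, 0, 0], [-3, 0, 0], [0, 0, 0], [0, 0, 0], [0, 0, 0]]' --fingers '[0.2, 0.2, 0.2, 0.2, 0.2, 0.2, 0.2, 0.2]'

```text
clock: 54.25
ee_pos: [0.3884, 0.1586, 0.2507]
tool_rot: [-2.355, -2.078, -0.003]
contact_force: [-0.0, 0.3, 0.2]
grip_width: 0.0379
grip_force: 0.0
```

```bash
python3 - <<'E'
from h import *
from ang import wg
st()
for c in ['wrist','scene','top']:
    w=snapshot(c); save(w,'fin_'+c)
    if c=='wrist':
        np.savez('fin',img=w['image'],**{k:w[k] for k in ['fov_y','cx','cy','rvec','tvec']}); print(wg('fin',(.494,.178)))
    for l in ['key','key_handle','frame_bar','fan0','pliers','carton','tape','lock_right_socket']:
        print(c,l,[(np.round(x['location'],3).tolist(),round(x['p'],2)) for x in models.pinpoint(c,l)])
E
```

```text
t 54.25 pos [0.3884 0.1586 0.2507] rot [-2.355 -2.078 -0.003] F [-0.   0.3  0.2] w 0.0379 q [0.22 0.02 1.76 0.   1.36 0.34]
('wing', np.int64(186), np.float64(-87.9), array([ 0.0015, -0.0395]))
wrist key [([0.407, 0.336, 0.008], 0.76), ([0.281, 0.336, -0.001], 0.67), ([0.547, 0.038, 0.006], 0.6), ([0.489, 0.033, 0.05], 0.58), ([0.765, 0.199, 0.005], 0.26)]
wrist key_handle [([0.282, 0.335, 0.108], 0.78), ([0.411, 0.338, 0.12], 0.57)]
wrist frame_bar [([0.49, 0.033, 0.053], 0.81)]
wrist fan0 [([0.55, 0.11, 0.005], 0.73), ([0.54, -0.034, 0.002], 0.5)]
wrist pliers [([0.355, 0.13, -0.002], 0.63), ([0.627, 0.025, 0.051], 0.22)]
wrist carton []
wrist tape []
wrist lock_right_socket [([0.545, 0.039, 0.005], 0.72)]
scene key [([0.286, 0.327, 0.001], 0.95), ([0.641, 0.435, 0.002], 0.73), ([0.418, 0.337, 0.015], 0.67)]
scene key_handle [([0.28, 0.335, 0.109], 0.85), ([0.407, 0.336, 0.12], 0.82), ([0.644, 0.436, 0.107], 0.81), ([0.551, 0.109, 0.005], 0.2)]
scene frame_bar [([0.355, 0.126, -0.002], 0.2)]
scene fan0 [([0.548, 0.111, 0.001], 0.91), ([0.541, -0.037, -0.001], 0.65)]
scene pliers [(
[... 194 characters left out ...]
 0.63), ([0.549, 0.034, 0.001], 0.31)]
top key [([0.644, 0.434, 0.0], 0.66), ([0.407, 0.343, 0.002], 0.59), ([0.279, 0.333, 0.001], 0.53), ([0.411, 0.337, 0.011], 0.52)]
top key_handle [([0.645, 0.438, 0.112], 0.72), ([0.554, 0.107, 0.006], 0.67), ([0.413, 0.34, 0.116], 0.51), ([0.279, 0.333, 0.103], 0.51)]
top frame_bar [([0.487, 0.034, 0.048], 0.84), ([0.765, 0.195, 0.004], 0.53)]
top fan0 [([0.54, -0.042, 0.005], 0.63), ([0.551, 0.113, 0.004], 0.59), ([0.548, 0.031, 0.003], 0.33)]
top pliers [([0.357, 0.134, -0.0], 0.5)]
top carton [([0.474, 0.471, -0.001], 0.9), ([0.409, 0.343, 0.002], 0.53)]
top tape [([0.363, -0.116, -0.001], 0.51)]
top lock_right_socket [([0.481, -0.11, 0.026], 0.66)]
```

```bash
python3 -c "
from workcell import r
print(r.close_job())"
```

```text
the job is handed in; nothing more can be done
None
```

The job is handed in: both fans present lie flat in the outer bays, the frame is down in its catches, and the key is back in the red stand. From the wing directions in the pictures, both locks read as fully clockwise; neither gave a clear torque rise at its stop.

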